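Set up the bench shaker with tray and incubation boxes

ROBOT

A 7-joint arm with a two-finger parallel gripper is mounted at the origin on the work surface. World frame = base frame: x ahead of the robot, y to its left, z up, the work surface at z = 0. Lengths are in m, angles in rad, forces in N, time in s.
With the tool pointing down it reaches from about 0.4 to 0.85 m from the base axis. Payload 10.4 kg.
Tool frame: the origin (TCP) lies on the mounting face of the last link; the fingertips stand 173 mm ahead of it and the grasp point (between the pads) lies 155 mm ahead of it (manip.tip_extent is the distance from the TCP to the fingertips, in m); z points along the fingers, y is the line along which they close (so a half turn about z gives the same grasp; the last joint's range is limited). The gripper opens to 85 mm and grips with 20 to 120 N. Pads are 22 mm wide; open, the fingers measure 114 mm over their backs; the gripper's body (76 mm by 85 mm) begins 54 mm behind the grasp point. The pads swing forward as they close: fully open they stand 13 mm farther back than shut.
Start: joints at [1.228, 0.332, -0.065, 1.46, 0.022, 1.35, -0.088], TCP at [0.196, -0.593, 0.405] pointing down, gripper open.
Joint ranges: [-2.6, 2.6], [-0.5, 2.12], [-1.47, 1.34], [0.16, 2.42], [-1.27, 4.41], [0.06, 2.06], [-2.6, 2.6]. Speed limits (rad/s): [2.22, 2.22, 2.79, 2.79, 3.14, 3.14, 3.14].

INTERFACE

Orientations are given as a unit quaternion [x, y, z, w].
In Python, from workcell import manip gives the robot as it stands.
- The arm moves only by the tool move_arm, never from a script. Its argument "plan" is one flat list of numbers, 7 for each row, row after row: the turn, a rotation vector about the tool's x, y, z in rad, then the shift along the tool's x, y, z in m, then the finger opening in m, from 0 to 0.0854. In form: [ax, ay, az, dx, dy, dz, gripper, ax, ay, az, dx, dy, dz, gripper, ...]. A call has 1 to 12 rows; each row is the pose to reach, as a shift and turn from the pose commanded when the call began, along the tool's axes at that moment; what a row does not reach only later rows make up. A row lasts 1/8 s, in which the tool goes at most 62.5 mm and 10.7 degrees, less where a joint would pass 70% of its speed; a pose out of reach is approached as far as the arm can. A call with a gripper value outside its range is refused whole. The fingers move at their own pace and stop on an object; "squeeze" is the grip in N (left out, the last holds). Time passes only in rows, so rows that repeat a pose let the fingers close. It gives the time, the measured TCP pose, the force, the opening and the grip force at its end, in the units of the state.
- manip.get_obs(): the state, without advancing time (a new reading comes with each control period).
- manip.camera(name): name is "scene" or "side" or "wrist"; returns a dict with "color" (384x512x3 uint8, red, green, blue), "fx", "fy", "cx", "cy" (pixels), "cam_to_world" (4x4, takes a point from camera to world coordinates); the wrist camera has in their place "mount" (4x4, takes a point from camera to tool coordinates, whose origin is the TCP and whose axes are the flange's). Camera axes: x right, y down, z forward; pixel columns grow to the right and rows downward; lengths in m; the calibration is good to about 2 mm. A picture is of the moment at which its call begins: read the wrist's pose just before it. There is no depth.
- manip.hand_in(): hands the job in; it is judged then, once.
Trained networks look in a picture, given as the dict that the camera call returned (one of the last four; its "shot" number tells which), for a name from the list of things; names that differ only in an ending like _2 or _b are one class to them, and where a whole thing is asked for, a point or a joint stands for the part that bears it (a point fixed in the world has none). Each returns a list of dicts, best first, with "conf" (0 to 1); they miss things now and then, are a little off and sometimes report something else, mostly with a low value. They report only what shows in the picture. A call takes as long as a camera call.
- manip.look_for(picture, label): "position" ([x, y, z] in m, in the coordinates of the camera as it stood for that picture, good to about 4 mm: the middle of the surface that is visible of it).
- manip.silhouettes(picture, label): "pixels" (384x512 bool, what is visible of it).
- manip.tip_of(picture, label): "position" ([x, y, z] in m, in the coordinates of the camera as it stood for that picture, good to about 4 mm: a listed point, or the origin of a listed thing).
The state is a dict: "clock": time; "joint_pos": joint angles; "joint_velocities": joint speeds; "tau": joint torques, N m; "position": TCP position; "ee_rot": TCP orientation; "ft_force": force on the tool from outside, world axes, zero at the start; "torque": the same for the moment, N m; "grip_width": opening from 0.0 (shut) to 1.0 (fully open); "grasp_force": force on a finger pad.
Only numpy, scipy, OpenCV 4.12 (cv2) and the standard library are available. Lean on these libraries where they do the work, as an engineer would, in place of code of your own. Each camera call takes 0.05 s, during which the arm holds its last target. There are 200 camera calls.

TASK

Set up the shaker for an incubation: hang the loose carrier tray by its two holes on the two pins of the shaker's deck so that it lies flat on the deck, then fasten it with both captive hold-down screws - pull each knob up against its spring until the thread catches and drive it clockwise fully home, with its toe down on the tray's end. Only when the tray is fastened, stand every incubation box from the bench upright in a tray pocket of its own, and do not knock over the bottles or the flask.

Things in the scene. Friction and masses are not known exactly. Their poses are not given: they have to be found in the camera images.
- shaker: White bench shaker, base 230 x 360 mm, fixed to the bench, with a grey deck plate 190 x 356 mm on top, 100 mm above the bench. Origin: on the bench under its centre; x across, y along its length, z up.
- deck (a point): Centre of the deck's upper face, between the two pins, axes as the shaker. The tray belongs here: its origin on this point, its long side along the shaker's y, either way round.
- pin_l (a point): Tip of the steel pin 90 mm from the deck's centre towards the shaker's +y. The pin is 10 mm thick and 19 mm tall, tapering to 4 mm over the last 7 mm.
- pin_r (a point): Tip of the like pin 90 mm from the deck's centre towards -y.
- tray: Loose aluminium carrier tray: plate 140 x 240 x 6 mm, 0.3 kg, two 13.5 mm holes on its long centre line 90 mm from the middle towards +y and -y, four pockets with edges 5 mm high, an upright handle across the middle. Origin: centre of the underside; x across the 140 mm, y along the 240 mm, z up. The same when turned half round. Flat on the bench at the start.
- handle (a point): Grip point of the tray's handle, 48 mm above the tray's underside at its middle. A bar 94 mm long along the tray's x, 12 mm thick along y, 40 to 60 mm above the underside, with a foot at each end; grip across the 12 mm.
- pocket_1 (a point): Floor centre of the tray's pocket in its -x +y corner (39.5 mm from the middle in the tray's x, 48 mm in y; 6 mm above the underside). The pocket is 51 mm in the tray's x by 77 mm in y: a box fits with its y along the tray's y, either way round, with 2.5 mm of play on each side.
- pocket_2 (a point): Floor centre of the tray's pocket in its +x +y corner (39.5 mm from the middle in the tray's x, 48 mm in y; 6 mm above the underside). The pocket is 51 mm in the tray's x by 77 mm in y: a box fits with its y along the tray's y, either way round, with 2.5 mm of play on each side.
- pocket_3 (a point): Floor centre of the tray's pocket in its -x -y corner (39.5 mm from the middle in the tray's x, 48 mm in y; 6 mm above the underside). The pocket is 51 mm in the tray's x by 77 mm in y: a box fits with its y along the tray's y, either way round, with 2.5 mm of play on each side.
- pocket_4 (a point): Floor centre of the tray's pocket in its +x -y corner (39.5 mm from the middle in the tray's x, 48 mm in y; 6 mm above the underside). The pocket is 51 mm in the tray's x by 77 mm in y: a box fits with its y along the tray's y, either way round, with 2.5 mm of play on each side.
- knob_l (a point): Middle of the black hexagonal knob of the captive screw 145 mm from the deck's centre towards +y. 32 mm across flats (one pair faces its own +-x, others each 60 deg), 26 mm tall, its middle 35 mm above the deck when down. The point turns with it. Under it, 2 to 8 mm above the deck when down, a steel toe 14 mm wide reaches 38 mm from the axis, parked pointing away from the tray's place.
- lift_l (a joint): Height of the screw at the +y end. m: 0 held down by the spring, grows as the knob is pulled up, stop at 0.018. The spring pulls down with 7 N at 0, 12 N at the stop. Once the thread has caught the screw rests on it: at 0.0115 up to a turn of 0.7, then falling evenly to 0.003 at the stop (about 0.004 with the tray under its toe). Let go before, it springs back.
- turn_l (a joint): Turn of the screw at the +y end. rad: 0 parked, grows as the knob is driven clockwise seen from above, hard stop at 2.45. While the screw is down it moves only 0.12; from a lift of 0.012 it turns. Past 0.4 the thread has caught: let go, it stays as it is. After 2.45 the clamping toe lies over the tray's end.
- knob_r (a point): Middle of the black hexagonal knob of the captive screw 145 mm from the deck's centre towards -y. 32 mm across flats (one pair faces its own +-x, others each 60 deg), 26 mm tall, its middle 35 mm above the deck when down. The point turns with it. Under it, 2 to 8 mm above the deck when down, a steel toe 14 mm wide reaches 38 mm from the axis, parked pointing away from the tray's place.
- lift_r (a joint): Height of the screw at the -y end. m: 0 held down by the spring, grows as the knob is pulled up, stop at 0.018. The spring pulls down with 7 N at 0, 12 N at the stop. Once the thread has caught the screw rests on it: at 0.0115 up to a turn of 0.7, then falling evenly to 0.003 at the stop (about 0.004 with the tray under its toe). Let go before, it springs back.
- turn_r (a joint): Turn of the screw at the -y end. rad: 0 parked, grows as the knob is driven clockwise seen from above, hard stop at 2.45. While the screw is down it moves only 0.12; from a lift of 0.012 it turns. Past 0.4 the thread has caught: let go, it stays as it is. After 2.45 the clamping toe lies over the tray's end.
- box_1: One of up to four identical closed white boxes with grey lids, flush all round (some may be absent), 46 x 72 mm and 40 mm high with the lid. 0.08 to 0.15 kg. Origin: centre of the underside; x across the 46 mm, y along the 72 mm, z up. Grip it across the 46 mm. On the bench at the start.
- box_2: One of up to four identical closed white boxes with grey lids, flush all round (some may be absent), 46 x 72 mm and 40 mm high with the lid. 0.08 to 0.15 kg. Origin: centre of the underside; x across the 46 mm, y along the 72 mm, z up. Grip it across the 46 mm. On the bench at the start.
- box_3: One of up to four identical closed white boxes with grey lids, flush all round (some may be absent), 46 x 72 mm and 40 mm high with the lid. 0.08 to 0.15 kg. Origin: centre of the underside; x across the 46 mm, y along the 72 mm, z up. Grip it across the 46 mm. On the bench at the start.
- box_4: One of up to four identical closed white boxes with grey lids, flush all round (some may be absent), 46 x 72 mm and 40 mm high with the lid. 0.08 to 0.15 kg. Origin: centre of the underside; x across the 46 mm, y along the 72 mm, z up. Grip it across the 46 mm. On the bench at the start.
- reagent: Bystander: amber bottle 68 mm wide, 150 mm tall, origin under its centre, z up. Must not be knocked over.
- flask: Bystander: conical glass flask 80 mm wide at the foot, 116 mm tall, origin under its centre, z up. Must not be knocked over.
- wash_bottle: Bystander: white wash bottle 66 mm wide, 165 mm tall, origin under its centre, z up. Must not be knocked over.

How it is judged:
By the outcome, as a careful person would: the job done as asked, in the order asked, and still so for the second after the job is handed in, with the robot touching nothing.
Of box_1, box_2, box_3, box_4 only 2 to 4 are there at a start; the rules pass over those that are not, and their reading is None.
At some moment in a run one of box_1, box_2, box_3, box_4 may be knocked a few centimetres aside while the robot is not near it.
Once in a run the grip may slacken for a moment while it holds something.
It also fails if it takes over 210 s, if anything falls off the work surface, if the arm or the gripper's body presses on something with over 40 N, if the wrist force passes 120 N, or if a joint passes its speed limit or range.

## Working session

There is one attempt and no reset: what is moved stays moved. The work goes in short steps, Python scripts to look and compute and a tool call to move; the robot and the scene stay as the last step left them, time stands still between calls to the robot, and variables do not carry over. Pictures are saved under pics/ and viewed, at most 14 in all, crops included, and the job is handed in when it is done.

Besides the shell and the picture viewer there is one more tool, called after ">>>" as name(argument=value, ...) on one line, values as JSON. move_arm: Moves the arm, as the interface text tells. Its arguments: {"type":"object","properties":{"plan":{"type":"array","items":{"type":"number"}},"squeeze":{"type":"number"}},"required":["plan"]}

```bash
ls; mkdir -p pics; cat > h.py <<'E'
import numpy as np, cv2
from scipy.spatial.transform import Rotation as R
from workcell import manip
def pose():
    o=manip.get_obs(); return np.array(o["position"]),R.from_quat(o["ee_rot"]),o
def shot(name,save=None):
    p,r,o=pose(); c=manip.camera(name)
    if name=="wrist":
        T=np.eye(4);T[:3,:3]=r.as_matrix();T[:3,3]=p; c["M"]=T@np.array(c["mount"])
    else: c["M"]=np.array(c["cam_to_world"])
    if save: cv2.imwrite("pics/"+save,c["color"][:,:,::-1])
    return c
def W(c,x): return (c["M"]@np.append(x,1))[:3]
def pix2z(c,uv,z):
    uv=np.atleast_2d(uv).astype(float)
    d=np.c_[(uv[:,0]-c["cx"])/c["fx"],(uv[:,1]-c["cy"])/c["fy"],np.ones(len(uv))]@c["M"][:3,:3].T
    o=c["M"][:3,3]; return o+d*((z-o[2])/d[:,2])[:,None]
def proj(c,P):
    q=(np.atleast_2d(P)-c["M"][:3,3])@c["M"][:3,:3]
    return np.c_[q[:,0]/q[:,2]*c["fx"]+c["cx"],q[:,1]/q[:,2]*c["fy"]+c["cy"]]
E
python3 - <<'E'
from h import *
np.set_printoptions(precision=3,suppress=True)
p,r,o=pose();print(o)
for n in ["scene","side"]:
    c=shot(n,n+"0.png");print(n,c["M"],c["fx"])
    for l in ["deck","pin_l","handle","knob_l","tray","box_1","reagent","flask","wash_bottle","shaker"]:
        for d in manip.tip_of(c,l)[:5]: print(l,round(d["conf"],2),W(c,d["position"]))
E
```

```text
pics
{'clock': 0.0, 'joint_pos': array([ 1.228,  0.333, -0.065,  1.461,  0.022,  1.35 , -0.088]), 'joint_velocities': array([-0.001, -0.001, -0.001,  0.001, -0.001, -0.   ,  0.001]), 'tau': array([  0.   , -62.544,   0.049, -39.159,   0.016,   0.01 ,   0.   ]), 'position': array([ 0.196, -0.593,  0.404]), 'ee_rot': array([ 0.987,  0.159, -0.   , -0.001]), 'ft_force': array([ 0.045, -0.251,  0.394]), 'torque': array([ 0.011, -0.024,  0.001]), 'grasp_force': 0.0, 'grip_width': 1.0039497397580281}
scene [[ 0.465  0.529 -0.71   1.587]
 [ 0.885 -0.294  0.361 -0.517]
 [-0.018 -0.796 -0.605  0.97 ]
 [ 0.     0.     0.     1.   ]] 372.3276528762503
deck 0.82 [0.544 0.243 0.1  ]
pin_l 0.81 [0.537 0.33  0.117]
pin_l 0.7 [0.553 0.149 0.121]
handle 0.9 [ 0.61  -0.19   0.047]
handle 0.3 [ 0.433 -0.173  0.003]
knob_l 0.67 [0.554 0.093 0.133]
knob_l 0.39 [0.536 0.388 0.134]
tray 0.75 [ 0.609 -0.193 -0.002]
box_1 0.82 [ 0.43  -0.074 -0.002]
box_1 0.74 [ 0.433 -0.403 -0.001]
box_1 0.56 [ 0.43  -0.171  0.003]
box_1 0.51 [ 0.444 -0.292 -0.002]
reagent 0.8 [ 0.513 -0.536  0.004]
reagent 0.16 [0.543 0.24
[... 252 characters left out ...]
017 -0.821 -0.571  0.977]
 [ 0.     0.     0.     1.   ]] 366.5433100537542
deck 0.92 [0.544 0.234 0.1  ]
deck 0.35 [ 0.606 -0.193 -0.003]
pin_l 0.86 [0.539 0.329 0.122]
pin_l 0.6 [0.549 0.151 0.122]
handle 0.78 [ 0.604 -0.19   0.046]
handle 0.31 [ 0.566 -0.24   0.008]
knob_l 0.74 [0.548 0.153 0.122]
knob_l 0.62 [0.54  0.385 0.13 ]
knob_l 0.58 [0.548 0.095 0.14 ]
tray 0.87 [ 0.605 -0.198 -0.005]
box_1 0.78 [ 0.442 -0.295 -0.001]
box_1 0.62 [ 0.432 -0.08   0.004]
box_1 0.59 [ 0.431 -0.4    0.001]
box_1 0.56 [ 0.43  -0.175  0.001]
box_1 0.56 [0.542 0.244 0.002]
flask 0.78 [0.782 0.023 0.   ]
wash_bottle 0.68 [0.418 0.538 0.005]
shaker 0.64 [0.543 0.246 0.005]
shaker 0.24 [ 0.571 -0.149  0.009]
```

View pics/scene0.png

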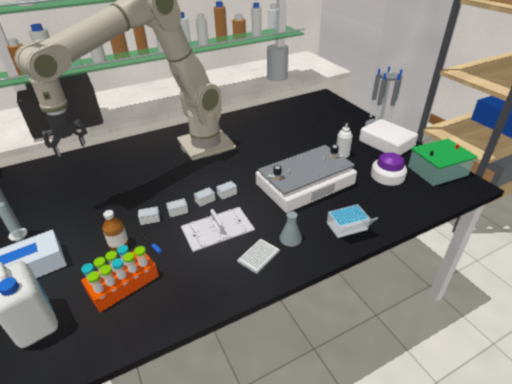

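View pics/side0.png

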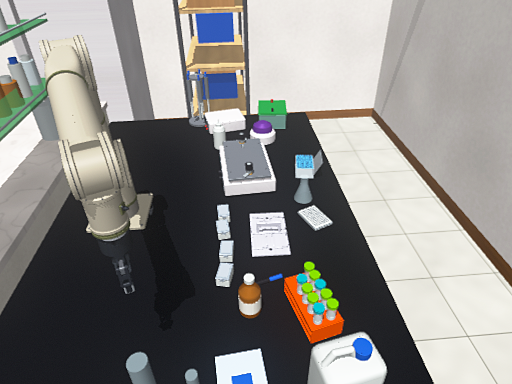

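The scene view shows four boxes (149,215; 177,207; 204,196; 227,189), the tray at (218,228), the shaker at (305,175) and the flask at (290,230). The side view agrees with this. Next I'll move above the tray for a closer measurement.

```bash
cat >> h.py <<'E'
def go(pos,heading,base=None):
    """relative row (rotvec, shift in tool axes) to TCP pos, tool down, tool x at heading"""
    p,r,o=pose()
    t=R.from_matrix(np.array([[np.cos(heading),np.sin(heading),0],[np.sin(heading),-np.cos(heading),0],[0,0,-1]]).T.reshape(3,3).T)
    rv=(r.inv()*t).as_rotvec(); s=r.inv().apply(np.array(pos)-p)
    print("pos",p.round(4),"head",round(heading_of(r),4),"->",rv.round(4).tolist(),s.round(4).tolist(),"rows>=",max(np.linalg.norm(s)/.0625,np.degrees(np.linalg.norm(rv))/10.7).round(1))
def heading_of(r):
    x=r.as_matrix()[:,0]; return float(np.arctan2(x[1],x[0]))
E
python3 - <<'E'
from h import *
go([.60,-.193,.42],0.0)
print(np.array(manip.camera("wrist")["mount"]).round(3))
E
```

```text
pos [ 0.1965 -0.5933  0.4048] head 0.3197 -> [0.0001, -0.0, 0.3197] [0.5089, -0.2532, -0.0153] rows>= 9.1
[[ 0.    -0.966 -0.259  0.066]
 [ 1.     0.     0.001 -0.001]
 [-0.001 -0.259  0.966  0.031]
 [ 0.     0.     0.     1.   ]]
```

>>> move_arm(plan=[0, 0, 0.32, 0.509, -0.253, -0.015, 0.085, 0, 0, 0.32, 0.509, -0.253, -0.015, 0.085, 0, 0, 0.32, 0.509, -0.253, -0.015, 0.085, 0, 0, 0.32, 0.509, -0.253, -0.015, 0.085, 0, 0, 0.32, 0.509, -0.253, -0.015, 0.085, 0, 0, 0.32, 0.509, -0.253, -0.015, 0.085, 0, 0, 0.32, 0.509, -0.253, -0.015, 0.085, 0, 0, 0.32, 0.509, -0.253, -0.015, 0.085, 0, 0, 0.32, 0.509, -0.253, -0.015, 0.085, 0, 0, 0.32, 0.509, -0.253, -0.015, 0.085, 0, 0, 0.32, 0.509, -0.253, -0.015, 0.085, 0, 0, 0.32, 0.509, -0.253, -0.015, 0.085])

```text
clock: 2.65
position: [0.5993, -0.1949, 0.4198]
ee_rot: [1.0, -0.001, -0.0, 0.001]
ft_force: [0.0, -0.3, 0.8]
grip_width: 0.997
grasp_force: 0.0
```

```bash
cat >> h.py <<'E'
def rect(c,mask,z):
    """min-area rectangle of mask pixels projected to plane z: centre, long, short, heading of long side"""
    ys,xs=np.nonzero(mask); P=pix2z(c,np.c_[xs,ys],z)[:,:2]
    (cx,cy),(a,b),th=cv2.minAreaRect((P*1000).astype(np.float32))
    if a<b: a,b,th=b,a,th+90
    return np.array([cx/1000,cy/1000,a/1000,b/1000,np.radians((th+180)%180)]).round(4)
def tips(c,l,n=4):
    for d in manip.tip_of(c,l)[:n]: print(l,round(d["conf"],2),W(c,d["position"]).round(4))
def sils(c,l,z,n=4):
    for d in manip.silhouettes(c,l)[:n]: print(l,"sil",round(d["conf"],2),d["pixels"].sum(),rect(c,d["pixels"],z))
E
python3 - <<'E'
from h import *
c=shot("wrist","w1.png")
print(pose()[0],heading_of(pose()[1]))
for l in ["handle","tray","pocket_1","box_1"]: tips(c,l)
sils(c,"tray",0.006); sils(c,"handle",.06); sils(c,"box_1",.04)
E
```

```text
[ 0.59927614 -0.19496964  0.41986866] -0.0029547245911576447
handle 0.6 [ 0.6054 -0.1949  0.0472]
handle 0.42 [ 0.6473 -0.242   0.0103]
tray 0.67 [ 0.5694 -0.1431  0.0091]
pocket_1 0.7 [ 0.6476 -0.1421  0.0103]
pocket_1 0.63 [ 0.5697 -0.1437  0.0054]
pocket_1 0.61 [ 0.5641 -0.2374  0.0064]
pocket_1 0.59 [ 0.6478 -0.2411  0.0064]
box_1 0.96 [ 0.4282 -0.1754 -0.001 ]
box_1 0.92 [ 4.38e-01 -2.90e-01  4.00e-04]
box_1 0.56 [ 0.4344 -0.0713 -0.003 ]
tray sil 0.86 23867 [ 0.6071 -0.1916  0.2398  0.1406  1.5426]
tray sil 0.41 2677 [ 0.4192 -0.1689  0.081   0.0706  1.6682]
handle sil 0.98 23929 [ 0.6153 -0.192   0.2064  0.1214  1.5491]
box_1 sil 0.84 2494 [ 0.4522 -0.2883  0.0782  0.0633  1.4777]
box_1 sil 0.8 1801 [ 0.4405 -0.0938  0.0844  0.0494  2.7379]
box_1 sil 0.72 642 [ 0.4609 -0.4085  0.0796  0.021   1.0016]
box_1 sil 0.55 2917 [ 0.4407 -0.1724  0.0775  0.0673  1.6627]
```

View pics/w1.png

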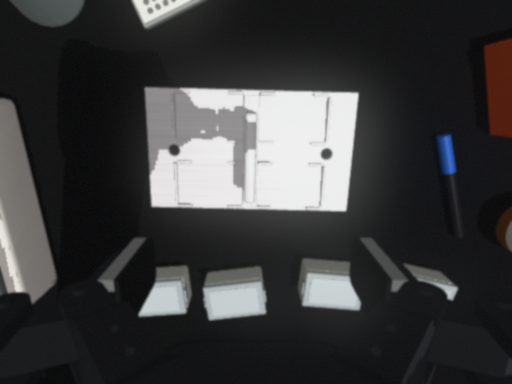

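The wrist view shows the tray with its holes at (174,150) and (326,154), the handle bar at (250,157) and the boxes below it. The tray is turned about -0.03 rad.

```bash
python3 - <<'E'
from h import *
c=shot("wrist")
h=pix2z(c,[[174,150],[326.5,154]],.005);print(h,h.mean(0)); d=h[0]-h[1]; print(np.linalg.norm(d),np.arctan2(d[1],d[0])-np.pi/2)
go([.6067,-.192,.203],-.028); 
E
```

```text
[[ 0.6105961  -0.10009932  0.005     ]
 [ 0.60576256 -0.28032366  0.005     ]] [ 0.60817933 -0.19021149  0.005     ]
0.18028913588474804 -0.026813160398702962
pos [ 0.6    -0.1933  0.4198] head -0.0005 -> [0.0001, -0.0002, 0.0275] [0.0066, -0.0013, 0.2168] rows>= 3.5
```

>>> move_arm(plan=[0, 0, 0.0275, 0.007, -0.002, 0.06, 0.085, 0, 0, 0.0275, 0.007, -0.002, 0.12, 0.085, 0, 0, 0.0275, 0.007, -0.002, 0.17, 0.085, 0, 0, 0.0275, 0.007, -0.002, 0.2, 0.085, 0, 0, 0.0275, 0.007, -0.002, 0.217, 0.085, 0, 0, 0.0275, 0.007, -0.002, 0.217, 0.085, 0, 0, 0.0275, 0.007, -0.002, 0.217, 0.0, 0, 0, 0.0275, 0.007, -0.002, 0.217, 0.0, 0, 0, 0.0275, 0.007, -0.002, 0.217, 0.0, 0, 0, 0.0275, 0.007, -0.002, 0.217, 0.0, 0, 0, 0.0275, 0.007, -0.002, 0.217, 0.0, 0, 0, 0.0275, 0.007, -0.002, 0.217, 0.0], squeeze=80)

```text
clock: 4.6
position: [0.6073, -0.1912, 0.2033]
ee_rot: [1.0, -0.014, 0.0, 0.0]
ft_force: [-1.5, -0.6, 5.6]
grip_width: 0.122
grasp_force: 79.1
```

```bash
python3 - <<'E'
from h import *
p,r,o=pose();print(p,heading_of(r),o["grip_width"],o["grasp_force"],o["ft_force"])
E
```

```text
[ 0.60734748 -0.19124527  0.20333511] -0.027764542486886062 0.1219664756757838 79.06930088996887 [-1.47521906 -0.55160874  5.57241898]
```

The grasp is good. Before committing I want a precise view of the shaker without the tray in the way, so I'll let go, look, and come back.

>>> move_arm(plan=[0, 0, 0, 0, 0, 0, 0.085, 0, 0, 0, 0, 0, 0, 0.085, 0, 0, 0, 0, 0, -0.06, 0.085, 0, 0, 0, 0, 0, -0.12, 0.085, 0, 0, -0.1, -0.069, -0.428, -0.247, 0.085, 0, 0, -0.1, -0.069, -0.428, -0.247, 0.085, 0, 0, -0.1, -0.069, -0.428, -0.247, 0.085, 0, 0, -0.1, -0.069, -0.428, -0.247, 0.085, 0, 0, -0.1, -0.069, -0.428, -0.247, 0.085, 0, 0, -0.1, -0.069, -0.428, -0.247, 0.085, 0, 0, -0.1, -0.069, -0.428, -0.247, 0.085, 0, 0, -0.1, -0.069, -0.428, -0.247, 0.085])

```text
clock: 6.1
position: [0.5482, 0.2435, 0.4509]
ee_rot: [0.999, 0.04, 0.0, -0.001]
ft_force: [-0.2, -0.9, -1.0]
grip_width: 0.996
grasp_force: 0.0
```

>>> move_arm(plan=[0, 0, 0, 0, 0, 0, 0.085, 0, 0, 0, 0, 0, 0, 0.085])

```text
clock: 6.35
position: [0.5507, 0.2367, 0.4489]
ee_rot: [0.999, 0.035, -0.0, 0.001]
ft_force: [-0.2, -1.0, -0.7]
grip_width: 0.998
grasp_force: 0.0
```

```bash
python3 - <<'E'
from h import *
c=shot("wrist","w2.png")
print(pose()[0],heading_of(pose()[1]),c["fx"],c["cx"],c["cy"])
for l in ["deck","pin_l","knob_l"]: tips(c,l)
sils(c,"knob_l",.148); sils(c,"shaker",.1)
E
```

```text
[0.55076982 0.23654753 0.44901739] 0.06933528951855192 326.11153302690775 252.42344316881648 189.24977569759486
deck 0.65 [0.5445 0.2408 0.0955]
pin_l 0.95 [0.5376 0.3351 0.1191]
pin_l 0.64 [0.5478 0.1539 0.1179]
knob_l 0.9 [0.5555 0.0955 0.1358]
knob_l sil 0.83 2038 [0.5398 0.3834 0.0465 0.0429 2.6384]
knob_l sil 0.58 1728 [0.555  0.1035 0.0458 0.0363 1.6401]
knob_l sil 0.34 2830 [0.4909 0.0259 0.0674 0.0441 1.6394]
shaker sil 0.88 72934 [0.5463 0.2432 0.3823 0.2186 1.6282]
```

View pics/w2.png

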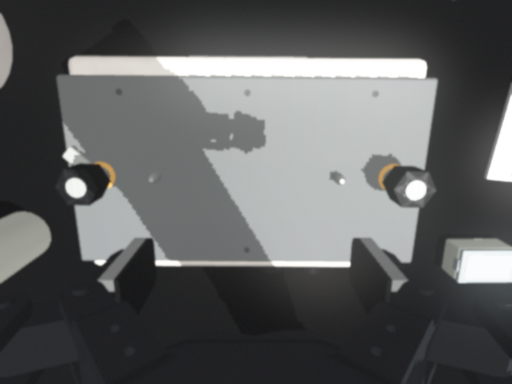

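The view shows the deck with the left pin at about (154,178), the right pin at (338,180), and the knob caps at (76,187) and (415,190). I'll zoom in on these.

```bash
python3 - <<'E'
from h import *
c=shot("wrist")
im=c["color"][:,:,::-1]
t=[cv2.resize(im[y-25:y+25,x-32:x+33],None,fx=6,fy=6,interpolation=cv2.INTER_CUBIC) for x,y in [(154,178),(338,180),(77,187),(414,190)]]
cv2.imwrite("pics/w2c.png",np.vstack([np.hstack(t[:2]),np.hstack(t[2:])]))
for n,uv,z in [("tipL",(153,179),.119),("tipR",(341.5,181),.119),("capL",(76,187.5),.148),("capR",(415.5,190),.148)]: print(n,pix2z(c,uv,z).round(4))
D=pix2z(c,[(58,75),(437,79),(414,263)],.1);print(D.round(4),D[[0,2]].mean(0))
E
```

```text
tipL [[0.5387 0.3319 0.119 ]]
tipR [[0.5494 0.1544 0.119 ]]
capL [[0.5339 0.3892 0.148 ]]
capR [[0.5524 0.0984 0.148 ]]
[[0.6265 0.4242 0.1   ]
 [0.6481 0.0741 0.1   ]
 [0.4607 0.0579 0.1   ]] [0.54358966 0.24106647 0.1       ]
```

View pics/w2c.png

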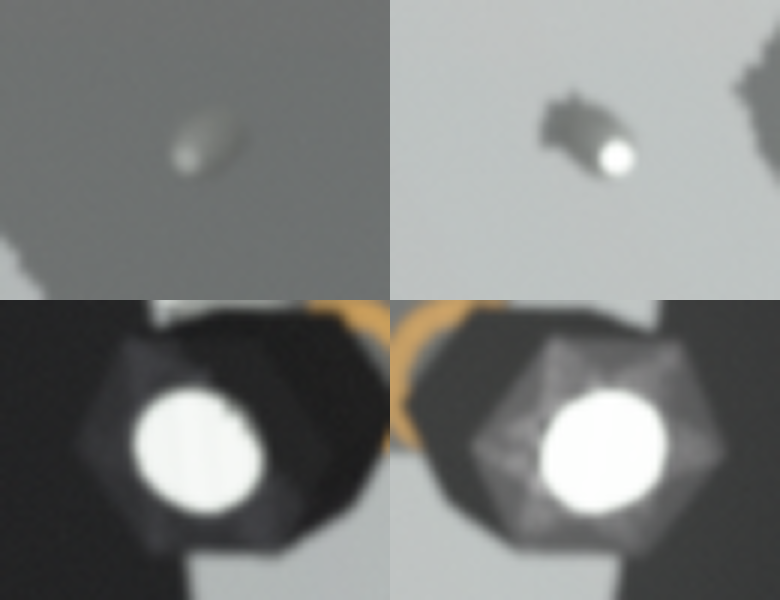

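```bash
python3 - <<'E'
from h import *
go([.6073,-.1912,.2033],-.028)
E
```

```text
pos [0.5502 0.2381 0.4496] head 0.0715 -> [0.0002, 0.0, 0.0995] [0.0263, 0.4322, 0.2464] rows>= 8.0
```

>>> move_arm(plan=[0, 0, 0.0995, 0.0263, 0.432, 0.07, 0.085, 0, 0, 0.0995, 0.0263, 0.432, 0.07, 0.085, 0, 0, 0.0995, 0.0263, 0.432, 0.07, 0.085, 0, 0, 0.0995, 0.0263, 0.432, 0.07, 0.085, 0, 0, 0.0995, 0.0263, 0.432, 0.07, 0.085, 0, 0, 0.0995, 0.0263, 0.432, 0.07, 0.085, 0, 0, 0.0995, 0.0263, 0.432, 0.07, 0.085, 0, 0, 0.0995, 0.0263, 0.432, 0.07, 0.085, 0, 0, 0.0995, 0.0263, 0.432, 0.12, 0.085, 0, 0, 0.0995, 0.0263, 0.432, 0.17, 0.085, 0, 0, 0.0995, 0.0263, 0.432, 0.17, 0.085])

```text
clock: 8.07
position: [0.6062, -0.1896, 0.2762]
ee_rot: [1.0, -0.013, -0.003, -0.001]
ft_force: [0.5, 0.6, 0.4]
grip_width: 0.997
grasp_force: 0.0
```

```bash
python3 - <<'E'
from h import *
go([.6073,-.1912,.2033],-.028)
E
```

```text
pos [ 0.6062 -0.1896  0.2762] head -0.0264 -> [-0.0021, 0.0068, 0.0016] [0.0017, 0.0017, 0.0729] rows>= 1.2
```

>>> move_arm(plan=[0, 0, 0, 0, 0, 0.04, 0.085, 0, 0, 0, 0, 0, 0.076, 0.085, 0, 0, 0, 0, 0, 0.076, 0.085, 0, 0, 0, 0, 0, 0.076, 0.0, 0, 0, 0, 0, 0, 0.076, 0.0, 0, 0, 0, 0, 0, 0.076, 0.0, 0, 0, 0, 0, 0, 0.076, 0.0, 0, 0, 0, 0, 0, 0.076, 0.0, 0, 0, 0, 0, 0, 0.03, 0.0, 0, 0, 0, 0, 0, -0.03, 0.0, 0, 0, 0, 0, 0, -0.09, 0.0, 0, 0, 0, 0, 0, -0.14, 0.0], squeeze=90)

```text
clock: 9.57
position: [0.6072, -0.1902, 0.4219]
ee_rot: [1.0, -0.014, 0.0, 0.0]
ft_force: [0.3, 0.5, -3.3]
grip_width: 0.124
grasp_force: 88.4
```

```bash
python3 - <<'E'
from h import *
p,r,o=pose();print(o["grip_width"],o["grasp_force"],o["ft_force"])
go([.5433,.242,.42],.0615)
E
```

```text
0.12387171425308802 88.37630867958069 [ 0.29199018  0.51516664 -3.30403965]
pos [ 0.6072 -0.1902  0.4219] head -0.0271 -> [0.0002, -0.0005, -0.0886] [-0.0756, -0.4303, 0.0018] rows>= 7.0
```

>>> move_arm(plan=[0, 0, -0.0089, -0.0076, -0.043, 0, 0.0, 0, 0, -0.0177, -0.0151, -0.086, 0, 0.0, 0, 0, -0.0266, -0.0227, -0.129, 0, 0.0, 0, 0, -0.0354, -0.0302, -0.172, 0, 0.0, 0, 0, -0.0443, -0.0378, -0.215, 0, 0.0, 0, 0, -0.0532, -0.0454, -0.258, 0, 0.0, 0, 0, -0.062, -0.0529, -0.301, 0, 0.0, 0, 0, -0.0709, -0.0605, -0.344, 0, 0.0, 0, 0, -0.0797, -0.068, -0.387, 0, 0.0, 0, 0, -0.0886, -0.0756, -0.4303, 0, 0.0, 0, 0, -0.0886, -0.0756, -0.4303, 0, 0.0, 0, 0, -0.0886, -0.0756, -0.4303, 0, 0.0])

```text
clock: 11.08
position: [0.5437, 0.2413, 0.4191]
ee_rot: [1.0, 0.031, -0.0, 0.0]
ft_force: [1.0, -0.3, -2.1]
grip_width: 0.125
grasp_force: 88.4
```

```bash
python3 - <<'E'
from h import *
p,r,o=pose();print(o["grip_width"],o["grasp_force"],o["ft_force"],o["torque"])
go([.5433,.242,.33],.0615)
c=shot("wrist","w3.png")
s=shot("side","s3.png")
for n,k in (("w",c),("s",s),("sc",shot("scene"))):
    print(n)
    for l in ["handle","tray"]: tips(k,l,2)
    for d in manip.silhouettes(k,"tray")[:1]: print(rect(k,d["pixels"],p[2]-.203+.006))
E
```

```text
0.12536704396515289 88.41289043426514 [ 1.02964132 -0.31098216 -2.12123993] [-0.01438459 -0.00777435  0.01610476]
pos [0.5437 0.2413 0.4191] head 0.0612 -> [0.0009, 0.0009, -0.0003] [-0.0003, -0.0008, 0.0891] rows>= 1.4
w
handle 0.86 [0.543  0.2412 0.2626]
handle 0.42 [0.5795 0.297  0.2227]
tray 0.64 [0.5436 0.245  0.2127]
[0.5437 0.2421 0.2385 0.1404 1.6325]
s
handle 0.89 [0.5438 0.2423 0.2629]
handle 0.47 [0.541  0.2363 0.1029]
tray 0.67 [0.5401 0.2414 0.2096]
[0.5427 0.2268 0.2362 0.1367 1.631 ]
sc
handle 0.79 [0.5449 0.2402 0.2617]
tray 0.58 [0.5475 0.2403 0.2144]
tray 0.28 [0.7853 0.0193 0.0026]
[0.5421 0.238  0.2483 0.1893 1.6337]
```

View pics/w3.png

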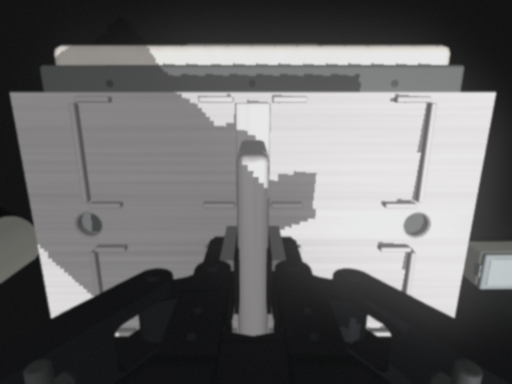

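The tray is in hand. Its holes show at (90,224) and (416,224), square to the deck edge. I'll lower it to just above the pins.

```bash
python3 - <<'E'
from h import *
c=shot("wrist");p=pose()[0]
h=pix2z(c,[(90,224),(416.5,224)],p[2]-.203+.005);print(h.round(4),h.mean(0).round(4),np.linalg.norm(h[0]-h[1]),np.arctan2(*(h[0]-h[1])[1::-1])-np.pi/2)
go([.5433,.242,.327],.0615)
E
```

```text
[[0.5391 0.3314 0.2217]
 [0.55   0.1536 0.2217]] [0.5445 0.2425 0.2217] 0.17806922758330396 0.061198619027099
pos [0.5436 0.2418 0.4197] head 0.0614 -> [0.0001, -0.0, -0.0001] [-0.0003, -0.0002, 0.0927] rows>= 1.5
```

>>> move_arm(plan=[0, 0, 0, -0.0003, -0.0008, 0.03, 0.0, 0, 0, 0, -0.0003, -0.0008, 0.06, 0.0, 0, 0, 0, -0.0003, -0.0008, 0.08, 0.0, 0, 0, 0, -0.0003, -0.0008, 0.0915, 0.0, 0, 0, 0, -0.0003, -0.0008, 0.0915, 0.0, 0, 0, 0, -0.0003, -0.0008, 0.0915, 0.0])

```text
clock: 12.48
position: [0.5436, 0.2429, 0.3293]
ee_rot: [1.0, 0.031, 0.001, -0.0]
ft_force: [-0.7, 0.2, -3.1]
grip_width: 0.124
grasp_force: 88.4
```

```bash
python3 - <<'E'
from h import *
c=shot("wrist");p,r,o=pose();print(o["ft_force"],o["torque"],o["grasp_force"]);go([.5433,.242,.327],.0615)
im=c["color"][:,:,::-1]
t=[cv2.resize(im[y-25:y+25,x-32:x+33],None,fx=6,fy=6,interpolation=cv2.INTER_CUBIC) for x,y in [(90,224),(416,224)]]
cv2.imwrite("pics/w4c.png",np.hstack(t))
E
```

```text
[-0.17805461 -0.22651678 -2.16796769] [-0.01919429 -0.01990819 -0.0068519 ] 88.39192628860474
pos [0.5435 0.2429 0.3293] head 0.0614 -> [-0.0005, -0.0016, -0.0001] [-0.0003, 0.0008, 0.0023] rows>= 0.0
```

View pics/w4c.png

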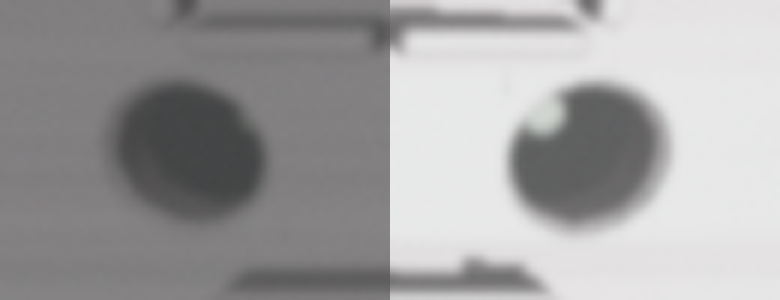

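```bash
python3 - <<'E'
from h import *
c=shot("wrist");p=pose()[0];print(p)
h=pix2z(c,[(90-32+190/6,224-25+150/6),(417.3,224.8)],p[2]-.203+.006);print("holes",h.round(4),h.mean(0),np.linalg.norm(h[0]-h[1]))
print("tipR",pix2z(c,(409.5,218.2),.119).round(4))
C=np.array([.5433,.242]);a=.0615;u=np.array([-np.sin(a),np.cos(a)])
print(proj(c,[[*(C+.09*u),.119],[*(C-.09*u),.119]]))
g=cv2.cvtColor(c["color"],cv2.COLOR_RGB2GRAY)[208:232,75:108]; print(g[6:16,14:32])
E
```

```text
[0.54348236 0.24282246 0.32919645]
holes [[0.5397 0.3323 0.1322]
 [0.5501 0.1549 0.1322]] [0.54489036 0.24357637 0.13219645] 0.17775671291532877
tipR [[0.5493 0.1528 0.119 ]]
[[101.59968838 218.9444017 ]
 [410.35412517 218.94210621]]
[[ 75  77  80  85  92 101 110 119 124 127 129 129 129 129 129 130 128 130]
 [ 70  70  71  74  76  83  93 104 114 123 128 129 129 129 129 129 129 129]
 [ 70  70  69  70  71  71  78  88 101 114 124 128 128 128 129 130 129 129]
 [ 69  70  69  70  69  69  72  75  89 106 119 125 128 129 129 128 128 129]
 [ 69  69  70  69  69  70  68  72  82  99 112 121 127 128 129 128 129 130]
 [ 68  69  69  69  69  69  70  71  77  90 104 115 122 127 130 128 129 129]
 [ 69  69  69  69  69  69  70  71  74  82  92 104 116 126 129 130 129 129]
 [ 70  69  70  69  69  69  70  69  70  73  80  92 107 122 127 128 130 129]
 [ 68  69  70  69  69  69  69  69  69  70  72  83  99 116 125 128 128 128]
 [ 69  69  69  69  69  69  70  70  69  68  70  78  94 113 124 127 128 128]]
```

>>> move_arm(plan=[0, 0, 0, -0.0009, 0.0014, 0.0, 0.0, 0, 0, 0, -0.0009, 0.0014, 0.003, 0.0, 0, 0, 0, -0.0009, 0.0014, 0.006, 0.0, 0, 0, 0, -0.0009, 0.0014, 0.009, 0.0, 0, 0, 0, -0.0009, 0.0014, 0.012, 0.0, 0, 0, 0, -0.0009, 0.0014, 0.015, 0.0, 0, 0, 0, -0.0009, 0.0014, 0.015, 0.0])

```text
clock: 13.45
position: [0.5424, 0.2411, 0.3129]
ee_rot: [1.0, 0.031, -0.0, 0.0]
ft_force: [-1.1, 0.6, -2.6]
grip_width: 0.126
grasp_force: 88.4
```

```bash
python3 - <<'E'
from h import *
p,r,o=pose();print(o["ft_force"],o["torque"],o["grasp_force"]);go([.5427,.2415,.303],.0615)
c=shot("wrist","w5.png")
E
```

```text
[-1.1116929   0.60210323 -2.61690839] [0.01084266 0.00317323 0.03249039] 88.3924913406372
pos [0.5424 0.2411 0.3129] head 0.0614 -> [0.0002, 0.0005, -0.0001] [0.0003, -0.0004, 0.0099] rows>= 0.2
```

View pics/w5.png

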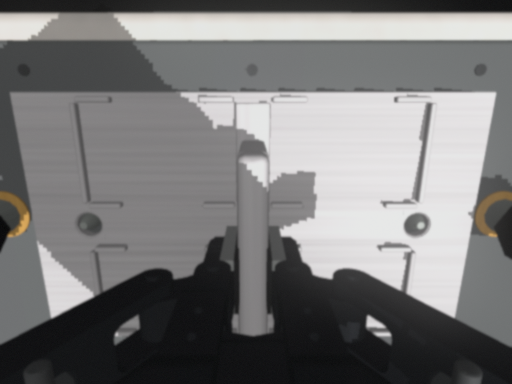

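Both pins stand inside the holes, at (89,224) and (419,226), and there is almost no contact force. I'll lower it the rest of the way, release and rise.

>>> move_arm(plan=[0, 0, 0, 0, 0, 0.004, 0.0, 0, 0, 0, 0, 0, 0.007, 0.0, 0, 0, 0, 0, 0, 0.009, 0.0, 0, 0, 0, 0, 0, 0.0105, 0.0, 0, 0, 0, 0, 0, 0.0105, 0.0, 0, 0, 0, 0, 0, 0.0105, 0.0])

```text
clock: 14.25
position: [0.5423, 0.2412, 0.3045]
ee_rot: [1.0, 0.031, 0.0, 0.0]
ft_force: [-8.6, -4.9, 14.5]
grip_width: 0.127
grasp_force: 91.2
```

>>> move_arm(plan=[0, 0, 0, 0, 0, 0, 0.085, 0, 0, 0, 0, 0, 0, 0.085, 0, 0, 0, 0, 0, 0, 0.085, 0, 0, 0, 0, 0, -0.05, 0.085, 0, 0, 0, 0, 0, -0.1, 0.085, 0, 0, 0, 0, 0, -0.147, 0.085, 0, 0, 0, 0, 0, -0.147, 0.085, 0, 0, 0, 0, 0, -0.147, 0.085])

```text
clock: 15.25
position: [0.5424, 0.2411, 0.4489]
ee_rot: [1.0, 0.031, -0.0, 0.0]
ft_force: [0.0, 1.0, 0.5]
grip_width: 0.994
grasp_force: 0.0
```

```bash
python3 - <<'E'
from h import *
c=shot("wrist","w6.png");p,r,o=pose();print(p,heading_of(r),o["ft_force"])
for l in ["handle","knob_l","tray"]: tips(c,l)
sils(c,"tray",.106,1)
sils(c,"knob_l",.148)
E
```

```text
[0.542361   0.24099723 0.44831113] 0.061373139817178436 [-0.50731695 -0.0956636  -1.22389612]
handle 0.72 [0.5397 0.2387 0.1468]
knob_l 0.72 [0.556  0.0963 0.137 ]
knob_l 0.56 [0.5344 0.3887 0.133 ]
tray 0.67 [0.5421 0.2415 0.1485]
tray 0.57 [0.5441 0.2458 0.099 ]
tray sil 0.57 34335 [0.5424 0.242  0.24   0.1389 1.6321]
knob_l sil 0.97 2099 [0.5388 0.3843 0.0465 0.0438 2.6013]
knob_l sil 0.66 1868 [0.5546 0.1035 0.0466 0.0374 1.6323]
```

View pics/w6.png

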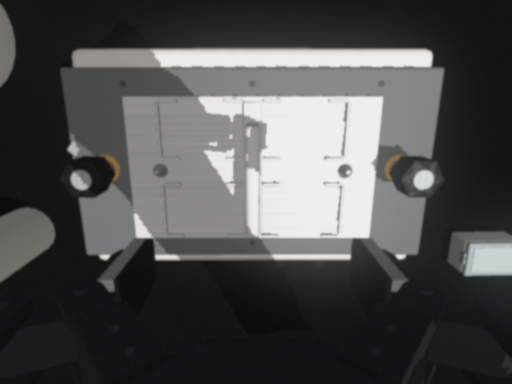

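The tray lies flat on the deck with both pins through its holes, at (160,171) and (345,171). The knobs are next. I'll check the wrist joint's range first.

```bash
python3 - <<'E'
from h import *
p,r,o=pose();print(np.array(o["joint_pos"]).round(3))
E
```

```text
[-0.01   0.301 -0.606  1.454  0.171  1.441 -2.126]
```

```bash
python3 - <<'E'
from h import *
go([.534,.386,.37],-.462)
E
```

```text
pos [0.5424 0.2411 0.4489] head 0.0614 -> [0.0008, 0.0011, 0.5234] [0.0006, -0.1452, 0.0788] rows>= 2.8
```

>>> move_arm(plan=[0, 0, 0.18, 0.0, -0.06, 0.01, 0.085, 0, 0, 0.36, 0.0, -0.11, 0.03, 0.085, 0, 0, 0.5234, 0.0006, -0.1452, 0.06, 0.085, 0, 0, 0.5234, 0.0006, -0.1452, 0.0788, 0.085, 0, 0, 0.5234, 0.0006, -0.1452, 0.0788, 0.085, 0, 0, 0.5234, 0.0006, -0.1452, 0.0788, 0.085, 0, 0, 0.5234, 0.0006, -0.1452, 0.0788, 0.085])

```text
clock: 16.42
position: [0.533, 0.3877, 0.3703]
ee_rot: [0.974, -0.228, 0.0, 0.001]
ft_force: [0.0, -0.3, -0.0]
grip_width: 0.997
grasp_force: 0.0
```

```bash
python3 - <<'E'
from h import *
p,r,o=pose();print(np.array(o["joint_pos"]).round(3))
c=shot("wrist","w7.png")
tips(c,"knob_l");sils(c,"knob_l",.148,2)
go([.534,.386,.288],-.462)
E
```

```text
[-1.018  0.446  0.44   1.43  -0.19   1.309 -2.597]
knob_l 0.68 [0.5338 0.3882 0.131 ]
knob_l sil 0.66 3206 [0.5405 0.3926 0.0467 0.0405 1.1332]
pos [0.5344 0.3856 0.3708] head -0.4618 -> [0.0005, 0.0002, 0.0002] [-0.0005, -0.0002, 0.0828] rows>= 1.3
```

View pics/w7.png

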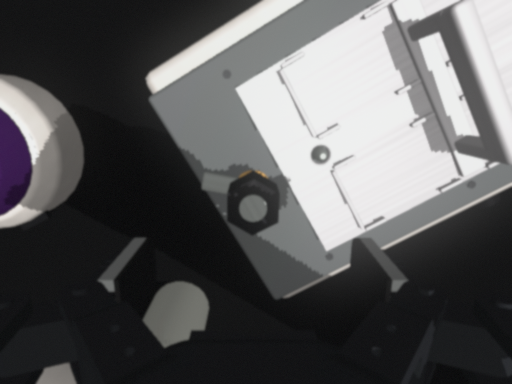

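The image shows the knob at (253,205), centred between the fingers with its flats aligned. Joint 7 is at its lower limit, though, and turning clockwise lowers it further. I'll grasp a half turn round instead, so I'm unwinding by -π.

```bash
python3 - <<'E'
from h import *
c=shot("wrist");print(pose()[0],pix2z(c,(253,207.5),.148))
E
```

```text
[0.5346241  0.38528521 0.37094272] [[0.53610101 0.38537415 0.148     ]]
```

>>> move_arm(plan=[0, 0, -0.18, 0, 0, 0, 0.085, 0, 0, -0.36, 0, 0, 0, 0.085, 0, 0, -0.54, 0, 0, 0, 0.085, 0, 0, -0.72, 0, 0, 0, 0.085, 0, 0, -0.9, 0, 0, 0, 0.085, 0, 0, -1.08, 0, 0, 0, 0.085, 0, 0, -1.26, 0, 0, 0, 0.085, 0, 0, -1.44, 0, 0, 0, 0.085, 0, 0, -1.62, 0, 0, 0, 0.085, 0, 0, -1.62, 0, 0, 0, 0.085])

```text
clock: 17.88
position: [0.5349, 0.385, 0.3712]
ee_rot: [0.838, 0.546, 0.0, -0.0]
ft_force: [0.6, 0.4, -0.5]
grip_width: 0.997
grasp_force: 0.0
```

>>> move_arm(plan=[0, 0, -0.18, 0, 0, 0, 0.085, 0, 0, -0.36, 0, 0, 0, 0.085, 0, 0, -0.54, 0, 0, 0, 0.085, 0, 0, -0.72, 0, 0, 0, 0.085, 0, 0, -0.9, 0, 0, 0, 0.085, 0, 0, -1.08, 0, 0, 0, 0.085, 0, 0, -1.26, 0, 0, 0, 0.085, 0, 0, -1.44, 0, 0, 0, 0.085, 0, 0, -1.52, 0, 0, 0, 0.085, 0, 0, -1.52, 0, 0, 0, 0.085, 0, 0, -1.52, 0, 0, 0, 0.085])

```text
clock: 19.25
position: [0.5343, 0.3858, 0.371]
ee_rot: [0.232, 0.973, 0.0, 0.0]
ft_force: [-0.1, -0.7, 0.1]
grip_width: 0.994
grasp_force: 0.0
```

```bash
python3 - <<'E'
from h import *
p,r,o=pose();print(np.array(o["joint_pos"]).round(3))
c=shot("wrist","w8.png")
sils(c,"knob_l",.148,2); tips(c,"knob_l")
go([.534,.386,.288],2.6796)
E
```

```text
[-0.637  0.425 -0.078  1.405  0.033  1.312  0.386]
knob_l 0.65 [0.5346 0.3878 0.1291]
pos [0.5342 0.3861 0.3709] head 2.6762 -> [-0.0, 0.0001, -0.0034] [0.0001, -0.0001, 0.0829] rows>= 1.3
```

View pics/w8.png

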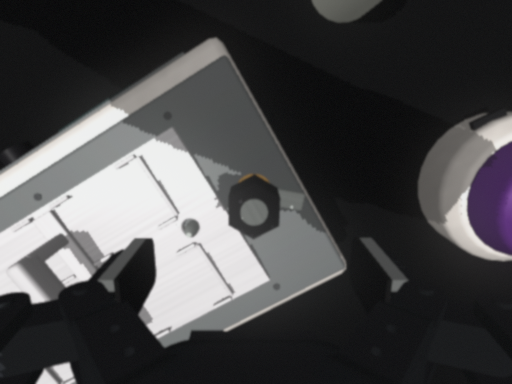

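The knob cap at (254,210) is centred, and j7 is now 0.39, which leaves plenty of clockwise travel. I'll descend and grip.

>>> move_arm(plan=[0, 0, -0.003, -0.0009, 0.0005, 0.04, 0.085, 0, 0, -0.003, -0.0009, 0.0005, 0.07, 0.085, 0, 0, -0.003, -0.0009, 0.0005, 0.083, 0.085, 0, 0, -0.003, -0.0009, 0.0005, 0.083, 0.085, 0, 0, -0.003, -0.0009, 0.0005, 0.083, 0.0, 0, 0, -0.003, -0.0009, 0.0005, 0.083, 0.0, 0, 0, -0.003, -0.0009, 0.0005, 0.083, 0.0, 0, 0, -0.003, -0.0009, 0.0005, 0.083, 0.0, 0, 0, -0.003, -0.0009, 0.0005, 0.083, 0.0], squeeze=80)

```text
clock: 20.52
position: [0.5353, 0.3862, 0.2889]
ee_rot: [0.228, 0.974, 0.0, 0.0]
ft_force: [-1.4, -2.1, 6.7]
grip_width: 0.362
grasp_force: 79.2
```

```bash
cat >> h.py <<'E'
def st():
    p,r,o=pose();print(p.round(4),"h",round(heading_of(r),3),"gw",round(o["grip_width"],3),"gf",round(o["grasp_force"],1),"F",np.round(o["ft_force"],1),"T",np.round(o["torque"],2),"j7",round(o["joint_pos"][6],2))
E
python3 -c "
from h import *
st()"
```

```text
[0.5353 0.3862 0.2889] h 2.681 gw 0.362 gf 79.2 F [-1.4 -2.1  6.7] T [-0.36  0.36  0.04] j7 0.39
```

>>> move_arm(plan=[0, 0, 0, 0, 0, -0.005, 0.0, 0, 0, 0, 0, 0, -0.01, 0.0, 0, 0, 0, 0, 0, -0.0155, 0.0, 0, 0, 0, 0, 0, -0.0155, 0.0, 0, 0, 0, 0, 0, -0.0155, 0.0])

```text
clock: 21.15
position: [0.5353, 0.3862, 0.3024]
ee_rot: [0.228, 0.974, -0.0, -0.0]
ft_force: [5.1, 4.5, -11.4]
grip_width: 0.365
grasp_force: 80.1
```

```bash
python3 -c "
from h import *
st()"
```

```text
[0.5353 0.3862 0.3024] h 2.681 gw 0.365 gf 80.1 F [  5.1   4.5 -11.4] T [ 0.94 -1.18  0.06] j7 0.39
```

>>> move_arm(plan=[0, 0, 0.05, 0, 0, -0.0015, 0.0, 0, 0, 0.18, 0, 0, -0.0015, 0.0, 0, 0, 0.32, 0, 0, -0.0015, 0.0, 0, 0, 0.46, 0, 0, -0.0015, 0.0, 0, 0, 0.6, 0, 0, -0.001, 0.0, 0, 0, 0.7, 0, 0, 0.001, 0.0, 0, 0, 0.7, 0, 0, 0.002, 0.0])

```text
clock: 22.02
position: [0.5352, 0.3862, 0.3003]
ee_rot: [0.549, 0.836, -0.0, 0.0]
ft_force: [4.0, 2.5, -8.8]
grip_width: 0.363
grasp_force: 80.5
```

```bash
python3 -c "
from h import *
st()"
```

```text
[0.5352 0.3862 0.3003] h 1.979 gw 0.363 gf 80.5 F [ 4.   2.5 -8.8] T [ 0.61 -1.09 -0.04] j7 -0.27
```

>>> move_arm(plan=[0, 0, 0.16, 0, 0, 0.0007, 0.0, 0, 0, 0.32, 0, 0, 0.0014, 0.0, 0, 0, 0.48, 0, 0, 0.0022, 0.0, 0, 0, 0.64, 0, 0, 0.003, 0.0, 0, 0, 0.8, 0, 0, 0.0037, 0.0, 0, 0, 0.96, 0, 0, 0.0045, 0.0, 0, 0, 1.12, 0, 0, 0.0053, 0.0, 0, 0, 1.28, 0, 0, 0.006, 0.0, 0, 0, 1.44, 0, 0, 0.0068, 0.0, 0, 0, 1.6, 0, 0, 0.0075, 0.0, 0, 0, 1.72, 0, 0, 0.008, 0.0, 0, 0, 1.75, 0, 0, 0.008, 0.0])

```text
clock: 23.52
position: [0.5349, 0.3863, 0.293]
ee_rot: [0.993, 0.115, -0.0, 0.0]
ft_force: [2.1, 2.0, -6.4]
grip_width: 0.365
grasp_force: 80.5
```

```bash
python3 -c "
from h import *
st()"
```

```text
[0.5349 0.3863 0.293 ] h 0.231 gw 0.365 gf 80.5 F [ 2.1  2.  -6.4] T [ 0.2  -0.46  0.45] j7 -1.91
```

>>> move_arm(plan=[0, 0, 0.05, 0, 0, 0.0005, 0.0, 0, 0, 0.1, 0, 0, 0.0005, 0.0, 0, 0, 0.1, 0, 0, 0.0005, 0.0])

```text
clock: 23.9
position: [0.5351, 0.3864, 0.293]
ee_rot: [0.998, 0.068, 0.0, 0.0]
ft_force: [3.8, -0.8, -3.5]
grip_width: 0.36
grasp_force: 80.5
```

```bash
python3 -c "
from h import *
st()"
```

```text
[0.5351 0.3864 0.293 ] h 0.135 gw 0.36 gf 80.5 F [ 3.8 -0.8 -3.5] T [-0.01 -0.7   1.97] j7 -2.0
```

Screw L is fully home: turn 2.45, lift 4.1 mm, with about 2 Nm against the stop. I'll release it and go to knob R while unwinding.

>>> move_arm(plan=[0, 0, 0, 0, 0, 0, 0.085, 0, 0, 0, 0, 0, 0, 0.085, 0, 0, 0, 0, 0, 0, 0.085, 0, 0, 0, 0, 0, -0.04, 0.085, 0, 0, 0, 0, 0, -0.08, 0.085, 0, 0, -0.18, -0.003, 0.041, -0.08, 0.085, 0, 0, -0.36, -0.006, 0.082, -0.08, 0.085, 0, 0, -0.54, -0.009, 0.124, -0.08, 0.085, 0, 0, -0.72, -0.012, 0.165, -0.08, 0.085, 0, 0, -0.9, -0.015, 0.206, -0.08, 0.085, 0, 0, -1.08, -0.018, 0.248, -0.08, 0.085, 0, 0, -1.26, -0.0211, 0.289, -0.08, 0.085])

```text
clock: 25.4
position: [0.5519, 0.0953, 0.3733]
ee_rot: [0.766, 0.643, 0.0, 0.0]
ft_force: [-0.1, 0.2, 0.3]
grip_width: 0.992
grasp_force: 0.0
```

>>> move_arm(plan=[0, 0, -0.18, 0, 0, 0, 0.085, 0, 0, -0.36, 0, 0, 0, 0.085, 0, 0, -0.54, 0, 0, 0, 0.085, 0, 0, -0.72, 0, 0, 0, 0.085, 0, 0, -0.9, 0, 0, 0, 0.085, 0, 0, -1.08, 0, 0, 0, 0.085, 0, 0, -1.28, 0, 0, 0, 0.085, 0, 0, -1.28, 0, 0, 0, 0.085, 0, 0, -1.28, 0, 0, 0, 0.085])

```text
clock: 26.52
position: [0.552, 0.0968, 0.373]
ee_rot: [0.235, 0.972, 0.0, 0.0]
ft_force: [-0.5, -0.2, -0.4]
grip_width: 0.993
grasp_force: 0.0
```

```bash
python3 - <<'E'
from h import *
st()
c=shot("wrist","w9.png");shot("scene","sc9.png")
tips(c,"knob_l")
go([.553,.0968,.289],2.6796)
E
```

```text
[0.552  0.0968 0.373 ] h 2.667 gw 0.993 gf 0.0 F [-0.5 -0.2 -0.4] T [-0.05  0.05 -0.03] j7 0.88
knob_l 0.73 [0.5547 0.097  0.1358]
knob_l 0.46 [0.5401 0.2394 0.1452]
pos [0.552  0.0969 0.3729] head 2.6688 -> [-0.0001, 0.0, -0.0108] [-0.001, 0.0004, 0.0839] rows>= 1.3
```

View pics/w9.png

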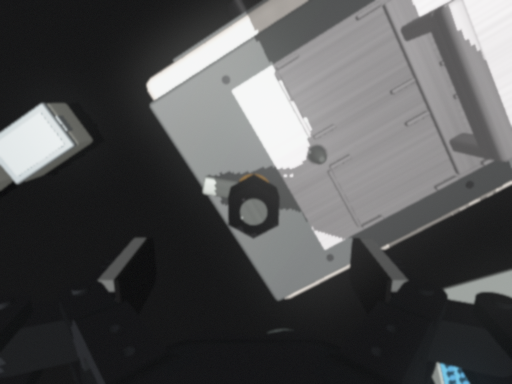

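Knob R sits centred at (254,209), just as L did. I'll descend, grip and lift.

>>> move_arm(plan=[0, 0, -0.011, -0.001, 0.0004, 0.04, 0.085, 0, 0, -0.011, -0.001, 0.0004, 0.07, 0.085, 0, 0, -0.011, -0.001, 0.0004, 0.084, 0.085, 0, 0, -0.011, -0.001, 0.0004, 0.084, 0.0, 0, 0, -0.011, -0.001, 0.0004, 0.084, 0.0, 0, 0, -0.011, -0.001, 0.0004, 0.084, 0.0, 0, 0, -0.011, -0.001, 0.0004, 0.084, 0.0, 0, 0, -0.011, -0.001, 0.0004, 0.084, 0.0, 0, 0, -0.011, -0.001, 0.0004, 0.078, 0.0, 0, 0, -0.011, -0.001, 0.0004, 0.073, 0.0, 0, 0, -0.011, -0.001, 0.0004, 0.0675, 0.0, 0, 0, -0.011, -0.001, 0.0004, 0.0675, 0.0])

```text
clock: 28.18
position: [0.5533, 0.0967, 0.3054]
ee_rot: [0.228, 0.974, 0.0, 0.0]
ft_force: [6.4, 0.2, -11.8]
grip_width: 0.36
grasp_force: 80.1
```

```bash
python3 -c "
from h import *
st()"
```

```text
[0.5533 0.0967 0.3054] h 2.682 gw 0.36 gf 80.1 F [  6.4   0.2 -11.8] T [ 0.22 -1.63 -0.02] j7 0.91
```

>>> move_arm(plan=[0, 0, 0.05, 0, 0, 0.0, 0.0, 0, 0, 0.18, 0, 0, 0.0, 0.0, 0, 0, 0.32, 0, 0, 0.0, 0.0, 0, 0, 0.46, 0, 0, 0.0, 0.0, 0, 0, 0.6, 0, 0, 0.001, 0.0, 0, 0, 0.7, 0, 0, 0.003, 0.0, 0, 0, 0.7, 0, 0, 0.004, 0.0, 0, 0, 0.7, 0, 0, 0.004, 0.0])

```text
clock: 29.18
position: [0.5533, 0.0965, 0.3015]
ee_rot: [0.548, 0.837, -0.0, 0.0]
ft_force: [4.1, -1.2, -6.2]
grip_width: 0.36
grasp_force: 80.8
```

```bash
python3 -c "
from h import *
st()"
```

```text
[0.5533 0.0965 0.3015] h 1.982 gw 0.36 gf 80.8 F [ 4.1 -1.2 -6.2] T [-0.34 -1.15 -0.04] j7 0.23
```

>>> move_arm(plan=[0, 0, 0.16, 0, 0, 0.0007, 0.0, 0, 0, 0.32, 0, 0, 0.0014, 0.0, 0, 0, 0.48, 0, 0, 0.0022, 0.0, 0, 0, 0.64, 0, 0, 0.003, 0.0, 0, 0, 0.8, 0, 0, 0.0037, 0.0, 0, 0, 0.96, 0, 0, 0.0045, 0.0, 0, 0, 1.12, 0, 0, 0.0053, 0.0, 0, 0, 1.28, 0, 0, 0.006, 0.0, 0, 0, 1.44, 0, 0, 0.0068, 0.0, 0, 0, 1.6, 0, 0, 0.0075, 0.0, 0, 0, 1.75, 0, 0, 0.008, 0.0, 0, 0, 1.83, 0, 0, 0.008, 0.0])

```text
clock: 30.68
position: [0.5527, 0.0967, 0.2943]
ee_rot: [0.997, 0.075, -0.001, 0.0]
ft_force: [-5.9, -4.8, 6.1]
grip_width: 0.363
grasp_force: 85.3
```

```bash
python3 -c "
from h import *
st()"
```

```text
[0.5527 0.0967 0.2943] h 0.151 gw 0.363 gf 85.3 F [-5.9 -4.8  6.1] T [-0.66  1.23  1.5 ] j7 -1.52
```

Screw R is home too: turn 2.45 plus a slight over-twist, with 1.5 Nm against the stop. I'll release it and go look at the boxes.

>>> move_arm(plan=[0, 0, 0, 0, 0, 0, 0.0, 0, 0, 0, 0, 0, 0, 0.085, 0, 0, 0, 0, 0, 0, 0.085, 0, 0, 0, 0, 0, 0, 0.085, 0, 0, 0, 0, 0, -0.06, 0.085, 0, 0, 0.05, -0.033, 0.06, -0.1, 0.085, 0, 0, 0.1, -0.05, 0.11, -0.14, 0.085, 0, 0, 0.15, -0.07, 0.16, -0.166, 0.085, 0, 0, 0.15, -0.08, 0.215, -0.166, 0.085, 0, 0, 0.15, -0.1, 0.27, -0.166, 0.085, 0, 0, 0.15, -0.103, 0.325, -0.166, 0.085, 0, 0, 0.15, -0.103, 0.325, -0.166, 0.085])

```text
clock: 32.17
position: [0.499, -0.2448, 0.4595]
ee_rot: [1.0, -0.003, -0.0, 0.001]
ft_force: [0.4, 0.4, 0.2]
grip_width: 0.999
grasp_force: 0.0
```

>>> move_arm(plan=[0, 0, 0, 0, 0, 0, 0.085, 0, 0, 0, 0, 0, 0, 0.085])

```text
clock: 32.42
position: [0.5009, -0.2386, 0.4593]
ee_rot: [1.0, 0.002, 0.0, -0.0]
ft_force: [0.9, 0.1, 0.3]
grip_width: 0.995
grasp_force: 0.0
```

```bash
cat >> h.py <<'E'
def lids(c,save=None):
    """bright lid tops in the box silhouettes -> rect on plane z=.04"""
    g=cv2.cvtColor(c["color"],cv2.COLOR_RGB2GRAY)
    for d in manip.silhouettes(c,"box_1")[:6]:
        m=d["pixels"]; t,_=cv2.threshold(g[m].reshape(-1,1),0,255,cv2.THRESH_OTSU)
        b=(m&(g>t)).astype(np.uint8); b=cv2.morphologyEx(b,cv2.MORPH_OPEN,np.ones((3,3)))
        n,l,s,_=cv2.connectedComponentsWithStats(b); k=1+np.argmax(s[1:,4])
        print(round(d["conf"],2),"all",rect(c,m,.02),"lid",rect(c,l==k,.04),s[k])
E
python3 - <<'E'
from h import *
st();c=shot("wrist","w10.png");tips(c,"box_1",6);lids(c)
s=shot("scene");tips(s,"knob_l");tips(s,"handle",1)
E
```

```text
[ 0.5009 -0.2386  0.4593] h 0.004 gw 0.995 gf 0.0 F [0.9 0.1 0.3] T [-0.03  0.    0.04] j7 -1.07
box_1 0.96 [ 0.4269 -0.1747 -0.0005]
box_1 0.8 [ 0.4313 -0.0699 -0.0022]
box_1 0.64 [ 4.322e-01 -4.033e-01 -4.000e-04]
box_1 0.56 [ 0.4422 -0.2899  0.001 ]
0.88 all [ 0.4323 -0.4044  0.0905  0.0557  1.329 ] lid [ 0.4354 -0.4007  0.0753  0.0466  1.3281] [ 352  188   64   46 2042]
0.72 all [ 0.4306 -0.0723  0.0885  0.0577  1.6452] lid [ 0.4339 -0.0774  0.0748  0.0457  1.646 ] [  97  192   59   38 1846]
0.69 all [ 0.4279 -0.1695  0.0804  0.0567  1.7006] lid [ 0.431  -0.173   0.0749  0.0457  1.6965] [ 170  193   61   40 1987]
0.57 all [ 0.44   -0.2936  0.0798  0.0576  1.4734] lid [ 0.4433 -0.2912  0.0745  0.0463  1.4792] [ 266  184   61   40 2045]
knob_l 0.6 [0.5361 0.3875 0.1358]
knob_l 0.5 [ 0.4338 -0.1697 -0.0022]
knob_l 0.49 [0.5536 0.0942 0.1372]
knob_l 0.2 [0.5056 0.1921 0.1065]
handle 0.65 [0.5442 0.2417 0.1458]
```

View pics/w10.png

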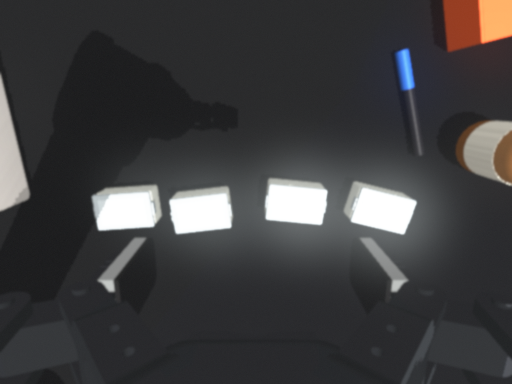

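All four lids are clear, at (125,210), (200,211), (296,203) and (382,210), with sharp rectangle fits of 75x46 mm. I'll take the one nearest the shaker first.

```bash
python3 - <<'E'
from h import *
go([.434,-.0774,.30],1.646)
E
```

```text
pos [ 0.5006 -0.2396  0.4595] head 0.0029 -> [0.0001, -0.0004, -1.6431] [-0.0661, -0.1624, 0.1595] rows>= 8.8
```

>>> move_arm(plan=[0, 0, -0.18, -0.01, -0.03, 0.0, 0.075, 0, 0, -0.36, -0.02, -0.06, 0.02, 0.075, 0, 0, -0.54, -0.03, -0.09, 0.04, 0.075, 0, 0, -0.72, -0.04, -0.12, 0.06, 0.075, 0, 0, -0.9, -0.05, -0.14, 0.08, 0.075, 0, 0, -1.08, -0.066, -0.1624, 0.1, 0.075, 0, 0, -1.26, -0.0661, -0.1624, 0.12, 0.075, 0, 0, -1.44, -0.0661, -0.1624, 0.14, 0.075, 0, 0, -1.643, -0.0661, -0.1624, 0.1595, 0.075, 0, 0, -1.643, -0.0661, -0.1624, 0.1595, 0.075, 0, 0, -1.643, -0.0661, -0.1624, 0.1595, 0.075])

```text
clock: 34.1
position: [0.4343, -0.0778, 0.3007]
ee_rot: [0.682, 0.732, 0.0, 0.0]
ft_force: [0.5, 0.3, 0.5]
grip_width: 0.878
grasp_force: 0.0
```

```bash
python3 - <<'E'
from h import *
st();c=shot("wrist");lids(c)
go([.434,-.0774,.183],1.646)
E
```

```text
[ 0.4343 -0.0778  0.3007] h 1.641 gw 0.878 gf 0.0 F [0.5 0.3 0.5] T [0.02 0.   0.05] j7 0.15
0.89 all [ 0.4285 -0.1711  0.0871  0.0495  1.6976] lid [ 0.4295 -0.167   0.0627  0.0443  1.6982] [ 208  266   60   69 3645]
0.57 all [ 0.4332 -0.0786  0.0828  0.051   1.6414] lid [ 0.4332 -0.0791  0.0611  0.0446  1.6418] [ 220  156   62   81 4578]
pos [ 0.4344 -0.0778  0.3007] head 1.6421 -> [0.0014, -0.0001, -0.0039] [0.0005, -0.0005, 0.1177] rows>= 1.9
```

>>> move_arm(plan=[0, 0, 0, 0, -0.0008, 0.05, 0.075, 0, 0, 0, 0, -0.0008, 0.1, 0.075, 0, 0, 0, 0, -0.0008, 0.1175, 0.075, 0, 0, 0, 0, -0.0008, 0.1175, 0.075, 0, 0, 0, 0, -0.0008, 0.1175, 0.0, 0, 0, 0, 0, -0.0008, 0.1175, 0.0, 0, 0, 0, 0, -0.0008, 0.1175, 0.0, 0, 0, 0, 0, -0.0008, 0.1175, 0.0, 0, 0, 0, 0, -0.0008, 0.08, 0.0, 0, 0, 0, 0, -0.0008, 0.03, 0.0, 0, 0, 0, 0, -0.0008, -0.03, 0.0, 0, 0, 0, 0, -0.0008, -0.09, 0.0], squeeze=60)

```text
clock: 35.7
position: [0.4326, -0.0784, 0.3927]
ee_rot: [0.681, 0.732, 0.001, 0.0]
ft_force: [0.5, 0.1, -1.3]
grip_width: 0.527
grasp_force: 61.9
```

```bash
cat >> h.py <<'E'
C=np.array([.5438,.2413]);YAW=.0614
def pocket(n,z,off=(0,0)):
    sx,sy=[(-1,1),(1,1),(-1,-1),(1,-1)][n-1]
    v=np.array([sx*.0395,sy*.048])+off; a=YAW
    q=C+[v[0]*np.cos(a)-v[1]*np.sin(a),v[0]*np.sin(a)+v[1]*np.cos(a)]
    print("pocket",n,q.round(4)); go([*q,z],YAW+np.pi/2)
E
python3 - <<'E'
from h import *
st()
c=shot("wrist","w11.png");lids(c)
g=cv2.cvtColor(c["color"],cv2.COLOR_RGB2GRAY)
pocket(4,.40)
E
```

```text
[ 0.4326 -0.0784  0.3927] h 1.644 gw 0.527 gf 61.9 F [ 0.5  0.1 -1.3] T [ 0.03 -0.15 -0.  ] j7 0.05
0.79 all [ 0.441  -0.1809  0.2158  0.1367  1.644 ] lid [ 0.4416 -0.1907  0.1635  0.1277  1.6437] [  196   200   113   136 12913]
pocket 4 [0.5862 0.1958]
pos [ 0.4344 -0.0788  0.3964] head 1.644 -> [0.0109, -0.0026, 0.0118] [0.2628, 0.1715, -0.0011] rows>= 5.0
```

>>> move_arm(plan=[0, 0, 0.012, 0.033, 0.0215, 0, 0.0, 0, 0, 0.012, 0.066, 0.043, 0, 0.0, 0, 0, 0.012, 0.099, 0.0645, 0, 0.0, 0, 0, 0.012, 0.132, 0.086, 0, 0.0, 0, 0, 0.012, 0.165, 0.1075, 0, 0.0, 0, 0, 0.012, 0.198, 0.129, 0, 0.0, 0, 0, 0.012, 0.231, 0.1505, 0, 0.0, 0, 0, 0.012, 0.263, 0.1715, 0, 0.0, 0, 0, 0.012, 0.263, 0.1715, 0, 0.0, 0, 0, 0.012, 0.263, 0.1715, 0, 0.0])

```text
clock: 37.05
position: [0.5847, 0.1965, 0.39]
ee_rot: [0.685, 0.728, -0.0, 0.0]
ft_force: [-0.4, -1.1, -0.4]
grip_width: 0.527
grasp_force: 62.0
```

```bash
cat >> h.py <<'E'
def held():
    """centre of the held box's lid in the tool frame (x,y), lid assumed 143 mm below the TCP"""
    st();c=shot("wrist");p,r,o=pose();z=p[2]-.143
    g=cv2.cvtColor(c["color"],cv2.COLOR_RGB2GRAY)
    for d in manip.silhouettes(c,"box_1")[:5]:
        m=d["pixels"];ys,xs=np.nonzero(m);P=pix2z(c,np.c_[xs,ys],z)
        q=r.inv().apply(P-p)
        if np.linalg.norm(np.median(q[:,:2],0))<.05: print(round(d["conf"],2),m.sum(),"x",np.percentile(q[:,0],[.5,99.5]).round(4),"y",np.percentile(q[:,1],[.5,99.5]).round(4),"rows",ys.min(),ys.max())
    for d in manip.tip_of(c,"box_1")[:5]:
        q=r.inv().apply(W(c,d["position"])-p)
        if np.linalg.norm(q[:2])<.05: print("tip",round(d["conf"],2),q.round(4))
    return c
E
python3 - <<'E'
from h import *
c=held();cv2.imwrite("pics/w12.png",c["color"][:,:,::-1])
pocket(4,.305)
E
```

```text
[0.5847 0.1965 0.39  ] h 1.632 gw 0.527 gf 62.0 F [-0.4 -1.1 -0.4] T [-0.01  0.02 -0.03] j7 -0.18
0.78 19678 x [-0.022   0.0465] y [-0.0219  0.0219] rows 162 335
0.6 122 x [-0.021  -0.0109] y [-0.0248 -0.022 ] rows 307 329
tip 0.95 [ 0.0094 -0.0021  0.1837]
pocket 4 [0.5862 0.1958]
pos [0.5846 0.196  0.3903] head 1.6315 -> [0.0004, -0.0002, -0.0007] [-0.0003, 0.0015, 0.0853] rows>= 1.4
```

View pics/w12.png

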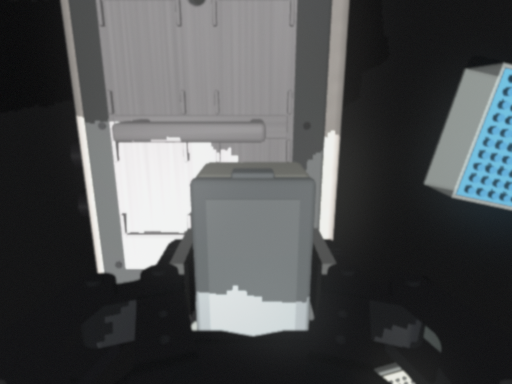

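The box is held squarely. Its lid front edge is at row 179 from (192) to (314), and the empty pocket lies above it. I'll work out the offset along the tool from that edge.

```bash
python3 - <<'E'
from h import *
c=shot("wrist");p,r,o=pose()
uv=np.array([(192,179),(314,179),(311,329),(192,331)],float)
for dz in (.139,.143,.147):
    q=r.inv().apply(pix2z(c,uv,p[2]-dz)-p);print(dz,q[:,:2].round(4).tolist())
g=cv2.cvtColor(c["color"],cv2.COLOR_RGB2GRAY)
print(g[155:190,250].tolist());print(g[315:345,250].tolist());print(g[315:345,225].tolist())
print(g[240,180:200].tolist(),g[240,305:325].tolist())
E
```

```text
0.139 [[0.041, -0.0205], [0.041, 0.0209], [-0.0186, 0.0227], [-0.0195, -0.0234]]
0.143 [[0.0401, -0.0213], [0.0401, 0.0217], [-0.0218, 0.0235], [-0.0227, -0.0243]]
0.147 [[0.0391, -0.022], [0.0391, 0.0225], [-0.0249, 0.0244], [-0.0259, -0.0252]]
[146, 147, 146, 146, 146, 144, 134, 120, 110, 107, 107, 106, 103, 95, 89, 88, 90, 97, 108, 117, 121, 120, 112, 103, 101, 103, 110, 113, 114, 116, 116, 117, 117, 116, 117]
[221, 220, 220, 220, 220, 220, 219, 219, 219, 219, 219, 219, 219, 219, 219, 219, 218, 218, 214, 196, 154, 94, 46, 34, 31, 31, 31, 31, 32, 30]
[223, 222, 222, 222, 222, 221, 222, 222, 221, 221, 220, 220, 220, 220, 212, 181, 120, 58, 32, 28, 27, 29, 27, 28, 25, 26, 23, 25, 26, 25]
[74, 83, 89, 88, 88, 88, 87, 87, 87, 87, 86, 87, 91, 100, 107, 112, 116, 117, 117, 118] [115, 115, 115, 114, 112, 108, 103, 95, 87, 84, 85, 85, 85, 85, 84, 85, 85, 85, 85, 79]
```

```bash
cat >> h.py <<'E'
from scipy.optimize import least_squares
def fitbox(c,uv,obj):
    """box pose in the tool frame: x,y,z of lid centre, pitch about tool y, yaw"""
    Mi=np.linalg.inv(np.array(c["mount"]));obj=np.array(obj,float);uv=np.array(uv,float)
    def f(v):
        q=R.from_euler("yz",v[3:5]).apply(obj)+v[:3]; k=q@Mi[:3,:3].T+Mi[:3,3]
        return np.r_[(k[:,0]/k[:,2]*c["fx"]+c["cx"]-uv[:,0]),(k[:,1]/k[:,2]*c["fy"]+c["cy"]-uv[:,1])]
    s=least_squares(f,[0,0,.143,0,0]);print("fit",s.x.round(4),"res",np.abs(s.fun).max().round(1));return s.x
E
python3 - <<'E'
from h import *
c=shot("wrist")
a,b=.036,.023
fitbox(c,[(192,178),(314,178),(205,163),(305,163)],[(a,-b,0),(a,b,0),(a,-b,.04),(a,b,.04)])
Mi=np.linalg.inv(np.array(c["mount"]))
for P in ([a,-b,.143],[a,b,.143],[a,-b,.183],[-a,-b,.143],[0,-b,.143]):
    k=Mi[:3,:3]@P+Mi[:3,3];print(P,k[0]/k[2]*c["fx"]+c["cx"],k[1]/k[2]*c["fy"]+c["cy"])
E
```

```text
fit [ 0.0035  0.0006  0.1464 -0.0427 -0.001 ] res 4.2
[0.036, -0.023, 0.143] 187.78418266292482 190.74869363586623
[0.036, 0.023, 0.143] 317.0648644142528 190.79396003066327
[0.036, -0.023, 0.183] 203.91826636740137 168.4777069845067
[-0.036, -0.023, 0.143] 196.68329292452978 358.8497319858583
[0, -0.023, 0.143] 192.56542510726547 281.0646685894975
```

```bash
python3 - <<'E'
from h import *
pocket(4,.300,(0,-.002))
E
```

```text
pocket 4 [0.5863 0.1938]
pos [0.5847 0.1964 0.3903] head 1.632 -> [0.0004, -0.0004, -0.0002] [-0.0027, 0.0014, 0.0903] rows>= 1.4
```

>>> move_arm(plan=[0, 0, 0, -0.0027, 0.0014, 0.03, 0.0, 0, 0, 0, -0.0027, 0.0014, 0.06, 0.0, 0, 0, 0, -0.0027, 0.0014, 0.08, 0.0, 0, 0, 0, -0.0027, 0.0014, 0.09, 0.0, 0, 0, 0, -0.0027, 0.0014, 0.0935, 0.0, 0, 0, 0, -0.0027, 0.0014, 0.097, 0.0, 0, 0, 0, -0.0027, 0.0014, 0.097, 0.0])

```text
clock: 38.17
position: [0.5865, 0.1946, 0.2933]
ee_rot: [0.685, 0.729, 0.0, 0.0]
ft_force: [0.5, 0.1, -1.0]
grip_width: 0.528
grasp_force: 62.0
```

```bash
python3 - <<'E'
from h import *
st();pocket(4,.29,(0,-.002))
E
```

```text
[0.5865 0.1946 0.2933] h 1.633 gw 0.528 gf 62.0 F [ 0.5  0.1 -1. ] T [ 0.03 -0.02 -0.03] j7 -0.13
pocket 4 [0.5863 0.1938]
pos [0.5865 0.1946 0.2933] head 1.633 -> [0.0006, -0.0002, 0.0008] [-0.0007, -0.0002, 0.0033] rows>= 0.1
```

>>> move_arm(plan=[0, 0, 0, -0.0005, 0, 0.0015, 0.0, 0, 0, 0, -0.0005, 0, 0.003, 0.0, 0, 0, 0, -0.0005, 0, 0.0038, 0.0, 0, 0, 0, -0.0005, 0, 0.0038, 0.0])

```text
clock: 38.67
position: [0.5865, 0.1939, 0.2899]
ee_rot: [0.685, 0.729, 0.0, -0.0]
ft_force: [-3.9, -1.9, 7.0]
grip_width: 0.53
grasp_force: 62.8
```

```bash
python3 - <<'E'
from h import *
st()
E
```

```text
[0.5865 0.1939 0.2899] h 1.633 gw 0.53 gf 62.8 F [-3.9 -1.9  7. ] T [-0.19  0.67  0.01] j7 -0.13
```

It touched the floor at the expected height, so the box is inside the pocket. I'll release it with a narrow opening and go to the next box.

>>> move_arm(plan=[0, 0, 0, 0, 0, 0, 0.058, 0, 0, 0, 0, 0, 0, 0.058, 0, 0, 0, 0, 0, 0, 0.058, 0, 0, 0, 0, 0, -0.05, 0.058, 0, 0, 0, 0, 0, -0.1, 0.058, 0, 0, -0.063, -0.3565, -0.178, -0.11, 0.075, 0, 0, -0.063, -0.3565, -0.178, -0.11, 0.075, 0, 0, -0.063, -0.3565, -0.178, -0.11, 0.075, 0, 0, -0.063, -0.3565, -0.178, -0.11, 0.075, 0, 0, -0.063, -0.3565, -0.178, -0.11, 0.075, 0, 0, -0.063, -0.3565, -0.178, -0.11, 0.075, 0, 0, -0.063, -0.3565, -0.178, -0.11, 0.075])

```text
clock: 40.17
position: [0.429, -0.1765, 0.3994]
ee_rot: [0.663, 0.748, 0.001, 0.0]
ft_force: [0.3, 0.5, 0.4]
grip_width: 0.884
grasp_force: 0.0
```

>>> move_arm(plan=[0, 0, 0, 0, 0, 0, 0.075, 0, 0, 0, 0, 0, 0, 0.075])

```text
clock: 40.42
position: [0.4313, -0.1718, 0.3991]
ee_rot: [0.661, 0.75, 0.0, 0.0]
ft_force: [-0.0, -0.2, 0.5]
grip_width: 0.88
grasp_force: 0.0
```

```bash
python3 - <<'E'
from h import *
st();c=shot("wrist");lids(c);tips(c,"box_1")
go([.431,-.173,.183],1.6965)
s=shot("scene");tips(s,"box_1",6)
for n in (4,): print((C+[.0395*1-.048*-.0614,.0395*.0614-.048]).round(4))
E
```

```text
[ 0.4313 -0.1718  0.3991] h 1.697 gw 0.88 gf 0.0 F [-0.  -0.2  0.5] T [ 0.06 -0.04  0.05] j7 0.35
0.93 all [ 0.4439 -0.2952  0.0918  0.0509  1.4859] lid [ 0.4428 -0.2843  0.0864  0.0475  1.4765] [ 224  230   52   75 2875]
0.79 all [ 0.4305 -0.175   0.0795  0.0485  1.6976] lid [ 0.4297 -0.171   0.0753  0.0453  1.7139] [ 229  131   45   73 3172]
box_1 0.81 [ 0.4384 -0.2935 -0.0012]
box_1 0.74 [ 0.4276 -0.1765  0.0009]
pos [ 0.4314 -0.1717  0.399 ] head 1.698 -> [-0.0004, 0.0004, 0.0015] [-0.0012, -0.0005, 0.216] rows>= 3.5
box_1 0.84 [ 0.4325 -0.1701  0.0009]
box_1 0.68 [ 0.4265 -0.4519 -0.0023]
box_1 0.66 [ 0.4417 -0.2893 -0.0013]
box_1 0.49 [0.583  0.1975 0.107 ]
[0.5862 0.1957]
```

Box D is placed. The scene camera suggests the far box was knocked to y≈-0.45, so I'll re-measure it later. Picking box C now.

>>> move_arm(plan=[0, 0, 0, 0, -0.001, 0.06, 0.075, 0, 0, 0, 0, -0.001, 0.12, 0.075, 0, 0, 0, 0, -0.001, 0.18, 0.075, 0, 0, 0, 0, -0.001, 0.216, 0.075, 0, 0, 0, 0, -0.001, 0.216, 0.075, 0, 0, 0, 0, -0.001, 0.216, 0.0, 0, 0, 0, 0, -0.001, 0.216, 0.0, 0, 0, 0, 0, -0.001, 0.216, 0.0, 0, 0, 0, 0, -0.001, 0.216, 0.0, 0, 0, 0, 0, -0.001, 0.17, 0.0, 0, 0, 0, 0, -0.001, 0.11, 0.0, 0, 0, 0, 0, -0.001, 0.05, 0.0])

```text
clock: 42.18
position: [0.4296, -0.1734, 0.3516]
ee_rot: [0.662, 0.75, 0.001, 0.0]
ft_force: [1.2, 1.5, -0.5]
grip_width: 0.524
grasp_force: 62.3
```

>>> move_arm(plan=[0, 0, 0, 0, 0, -0.05, 0.0, 0, 0, 0, 0, 0, -0.05, 0.0])

```text
clock: 42.42
position: [0.4304, -0.1741, 0.4032]
ee_rot: [0.662, 0.75, 0.004, 0.002]
ft_force: [0.2, 0.8, -2.1]
grip_width: 0.53
grasp_force: 62.6
```

```bash
python3 - <<'E'
from h import *
held()
pocket(3,.40,(0,-.0015))
E
```

```text
[ 0.4304 -0.1741  0.4032] h 1.696 gw 0.53 gf 62.6 F [ 0.2  0.8 -2.1] T [ 0.02 -0.    0.05] j7 0.33
0.64 19315 x [-0.0254  0.0439] y [-0.0213  0.0233] rows 165 335
tip 0.94 [-0.0008 -0.003   0.1821]
pocket 3 [0.5074 0.1895]
pos [ 0.4295 -0.173   0.3986] head 1.6961 -> [0.0001, -0.0011, 0.0639] [0.3499, 0.1226, -0.001] rows>= 5.9
```

>>> move_arm(plan=[0, 0, 0.01, 0.045, 0.0155, 0, 0.0, 0, 0, 0.02, 0.09, 0.031, 0, 0.0, 0, 0, 0.03, 0.135, 0.046, 0, 0.0, 0, 0, 0.04, 0.18, 0.062, 0, 0.0, 0, 0, 0.05, 0.225, 0.077, 0, 0.0, 0, 0, 0.064, 0.27, 0.093, 0, 0.0, 0, 0, 0.064, 0.315, 0.11, 0, 0.0, 0, 0, 0.064, 0.351, 0.1226, 0, 0.0, 0, 0, 0.064, 0.351, 0.1226, 0, 0.0, 0, 0, 0.064, 0.351, 0.1226, 0.03, 0.0, 0, 0, 0.064, 0.351, 0.1226, 0.06, 0.0, 0, 0, 0.064, 0.351, 0.1226, 0.06, 0.0])

```text
clock: 44.08
position: [0.5068, 0.1893, 0.3364]
ee_rot: [0.686, 0.728, -0.003, -0.0]
ft_force: [-1.0, -0.2, -0.7]
grip_width: 0.53
grasp_force: 62.3
```

```bash
python3 - <<'E'
from h import *
held()
pocket(3,.2935,(0,-.0005))
E
```

```text
[0.5068 0.1893 0.3364] h 1.631 gw 0.53 gf 62.3 F [-1.  -0.2 -0.7] T [ 0.03 -0.    0.02] j7 -0.26
0.82 19333 x [-0.022   0.0449] y [-0.0226  0.0205] rows 165 335
tip 0.66 [ 0.0018 -0.0031  0.1871]
pocket 3 [0.5074 0.1905]
pos [0.5081 0.1901 0.34  ] head 1.6311 -> [0.0008, -0.0, -0.0011] [0.0004, -0.0007, 0.0465] rows>= 0.7
```

>>> move_arm(plan=[0, 0, 0, 0.0004, -0.0007, 0.02, 0.0, 0, 0, 0, 0.0004, -0.0007, 0.035, 0.0, 0, 0, 0, 0.0004, -0.0007, 0.0425, 0.0, 0, 0, 0, 0.0004, -0.0007, 0.0465, 0.0, 0, 0, 0, 0.0004, -0.0007, 0.0465, 0.0])

```text
clock: 44.85
position: [0.5071, 0.1909, 0.2927]
ee_rot: [0.685, 0.728, 0.0, 0.0]
ft_force: [0.4, -0.2, -0.6]
grip_width: 0.527
grasp_force: 62.3
```

```bash
python3 - <<'E'
from h import *
st()
E
```

```text
[0.5071 0.1909 0.2927] h 1.632 gw 0.527 gf 62.3 F [ 0.4 -0.2 -0.6] T [-0.02  0.04 -0.04] j7 -0.23
```

>>> move_arm(plan=[0, 0, 0, 0, 0, 0.0015, 0.0, 0, 0, 0, 0, 0, 0.003, 0.0, 0, 0, 0, 0, 0, 0.003, 0.0, 0, 0, 0, 0, 0, 0.003, 0.058, 0, 0, 0, 0, 0, 0.003, 0.058, 0, 0, 0, 0, 0, 0.003, 0.058, 0, 0, 0, 0, 0, -0.05, 0.058, 0, 0, 0, 0, 0, -0.1, 0.058, 0, 0, 0.153, -0.477, -0.0934, -0.11, 0.075, 0, 0, 0.153, -0.477, -0.0934, -0.11, 0.075, 0, 0, 0.153, -0.477, -0.0934, -0.11, 0.075, 0, 0, 0.153, -0.477, -0.0934, -0.11, 0.075])

```text
clock: 46.35
position: [0.4734, -0.0588, 0.3979]
ee_rot: [0.739, 0.674, 0.0, -0.0]
ft_force: [0.8, -0.3, 0.4]
grip_width: 0.877
grasp_force: 0.0
```

```bash
python3 - <<'E'
from h import *
st();go([.4433,-.2912,.40],1.479)
E
```

```text
[ 0.4734 -0.0588  0.3979] h 1.479 gw 0.877 gf 0.0 F [ 0.8 -0.3  0.4] T [-0.03 -0.09  0.  ] j7 -0.08
pos [ 0.4734 -0.0588  0.3979] head 1.4791 -> [0.0006, -0.0007, 0.0001] [-0.2341, -0.0087, -0.0023] rows>= 3.7
```

>>> move_arm(plan=[0, 0, 0, -0.228, -0.0087, 0, 0.075, 0, 0, 0, -0.228, -0.0087, 0, 0.075, 0, 0, 0, -0.228, -0.0087, 0, 0.075, 0, 0, 0, -0.228, -0.0087, 0, 0.075, 0, 0, 0, -0.228, -0.0087, 0, 0.075, 0, 0, 0, -0.228, -0.0087, 0, 0.075, 0, 0, 0, -0.228, -0.0087, 0, 0.075])

```text
clock: 47.22
position: [0.445, -0.2818, 0.3977]
ee_rot: [0.738, 0.675, 0.0, -0.0]
ft_force: [-0.3, 0.4, 0.0]
grip_width: 0.879
grasp_force: 0.0
```

```bash
python3 - <<'E'
from h import *
st();c=shot("wrist");lids(c)
go([.4433,-.2912,.183],1.479)
s=shot("scene");tips(s,"box_1",6)
E
```

```text
[ 0.445  -0.2818  0.3977] h 1.481 gw 0.879 gf 0.0 F [-0.3  0.4  0. ] T [0.03 0.02 0.02] j7 0.56
0.92 all [ 0.4303 -0.4512  0.0913  0.0507  1.3648] lid [ 0.4315 -0.438   0.0854  0.0472  1.3436] [ 230  269   46   67 2557]
0.76 all [ 0.4423 -0.2951  0.0808  0.0482  1.463 ] lid [ 0.4428 -0.2905  0.0761  0.0454  1.463 ] [ 229  141   45   73 3133]
pos [ 0.4449 -0.282   0.3978] head 1.4811 -> [0.0004, -0.0006, 0.0021] [-0.0094, -0.0009, 0.2148] rows>= 3.4
box_1 0.84 [ 0.428  -0.4514 -0.001 ]
box_1 0.81 [0.5074 0.1926 0.1045]
box_1 0.61 [ 0.442  -0.2901 -0.0022]
box_1 0.6 [0.5891 0.1987 0.1075]
```

>>> move_arm(plan=[0, 0, 0.009, -0.0092, -0.001, 0.06, 0.075, 0, 0, 0.009, -0.0092, -0.001, 0.12, 0.075, 0, 0, 0.009, -0.0092, -0.001, 0.18, 0.075, 0, 0, 0.009, -0.0092, -0.001, 0.215, 0.075, 0, 0, 0.009, -0.0092, -0.001, 0.215, 0.075, 0, 0, 0.009, -0.0092, -0.001, 0.215, 0.0, 0, 0, 0.009, -0.0092, -0.001, 0.215, 0.0, 0, 0, 0.009, -0.0092, -0.001, 0.215, 0.0, 0, 0, 0.009, -0.0092, -0.001, 0.215, 0.0, 0, 0, 0.009, -0.0092, -0.001, 0.17, 0.0, 0, 0, 0.009, -0.0092, -0.001, 0.11, 0.0, 0, 0, 0.009, -0.0092, -0.001, 0.05, 0.0])

```text
clock: 48.92
position: [0.4423, -0.2923, 0.3506]
ee_rot: [0.742, 0.67, 0.001, 0.0]
ft_force: [1.2, 0.9, -0.7]
grip_width: 0.53
grasp_force: 62.0
```

>>> move_arm(plan=[0, 0, 0, 0, 0, -0.05, 0.0, 0, 0, 0, 0, 0, -0.05, 0.0])

```text
clock: 49.18
position: [0.4429, -0.2932, 0.402]
ee_rot: [0.742, 0.671, 0.003, 0.003]
ft_force: [0.6, 0.3, -1.7]
grip_width: 0.524
grasp_force: 62.2
```

```bash
python3 - <<'E'
from h import *
held()
pocket(2,.40)
E
```

```text
[ 0.4429 -0.2932  0.402 ] h 1.47 gw 0.524 gf 62.2 F [ 0.6  0.3 -1.7] T [ 0.    0.01 -0.03] j7 0.59
0.63 19070 x [-0.0257  0.0426] y [-0.0217  0.023 ] rows 167 335
tip 0.83 [-0.0017 -0.0015  0.1807]
pocket 2 [0.5803 0.2916]
pos [ 0.4424 -0.2918  0.3973] head 1.4703 -> [0.0001, -0.001, -0.1619] [0.5943, 0.0787, -0.0021] rows>= 9.6
```

>>> move_arm(plan=[0, 0, -0.015, 0.054, 0.007, 0, 0.0, 0, 0, -0.03, 0.108, 0.014, 0, 0.0, 0, 0, -0.045, 0.162, 0.021, 0, 0.0, 0, 0, -0.06, 0.216, 0.029, 0, 0.0, 0, 0, -0.075, 0.27, 0.036, 0, 0.0, 0, 0, -0.09, 0.324, 0.043, 0, 0.0, 0, 0, -0.105, 0.378, 0.05, 0, 0.0, 0, 0, -0.12, 0.432, 0.057, 0, 0.0, 0, 0, -0.135, 0.486, 0.064, 0, 0.0, 0, 0, -0.15, 0.54, 0.072, 0, 0.0, 0, 0, -0.162, 0.594, 0.0787, 0, 0.0, 0, 0, -0.162, 0.594, 0.0787, 0, 0.0])

```text
clock: 50.82
position: [0.5798, 0.2963, 0.3943]
ee_rot: [0.683, 0.731, -0.002, -0.001]
ft_force: [0.1, -0.1, -1.0]
grip_width: 0.524
grasp_force: 62.1
```

>>> move_arm(plan=[0, 0, 0, 0, 0, 0.03, 0.0, 0, 0, 0, 0, 0, 0.06, 0.0, 0, 0, 0, 0, 0, 0.06, 0.0])

```text
clock: 51.2
position: [0.5799, 0.2901, 0.3345]
ee_rot: [0.686, 0.728, -0.003, -0.001]
ft_force: [-0.8, -0.2, 0.1]
grip_width: 0.528
grasp_force: 62.1
```

```bash
python3 - <<'E'
from h import *
held()
pocket(2,.2935)
E
```

```text
[0.5799 0.2901 0.3345] h 1.631 gw 0.528 gf 62.1 F [-0.8 -0.2  0.1] T [-0.02 -0.02  0.  ] j7 -0.21
0.92 19052 x [-0.0217  0.044 ] y [-0.0225  0.0205] rows 167 335
tip 0.91 [ 0.0005 -0.0037  0.186 ]
pocket 2 [0.5803 0.2916]
pos [0.5811 0.2905 0.3387] head 1.6314 -> [0.0008, -0.0001, -0.0008] [0.0011, -0.0007, 0.0452] rows>= 0.7
```

>>> move_arm(plan=[0, 0, 0, 0.0016, -0.0007, 0.02, 0.0, 0, 0, 0, 0.0016, -0.0007, 0.035, 0.0, 0, 0, 0, 0.0016, -0.0007, 0.042, 0.0, 0, 0, 0, 0.0016, -0.0007, 0.0455, 0.0, 0, 0, 0, 0.0016, -0.0007, 0.0455, 0.0])

```text
clock: 51.98
position: [0.58, 0.2925, 0.2922]
ee_rot: [0.685, 0.728, -0.0, 0.0]
ft_force: [0.5, -0.2, -0.8]
grip_width: 0.531
grasp_force: 62.1
```

```bash
python3 - <<'E'
from h import *
st()
E
```

```text
[0.58   0.2925 0.2922] h 1.632 gw 0.531 gf 62.1 F [ 0.5 -0.2 -0.8] T [ 0.    0.03 -0.01] j7 -0.19
```

>>> move_arm(plan=[0, 0, 0, 0, 0, 0.0012, 0.0, 0, 0, 0, 0, 0, 0.0025, 0.0, 0, 0, 0, 0, 0, 0.0025, 0.0, 0, 0, 0, 0, 0, 0.0025, 0.058, 0, 0, 0, 0, 0, 0.0025, 0.058, 0, 0, 0, 0, 0, 0.0025, 0.058, 0, 0, 0, 0, 0, -0.05, 0.058, 0, 0, 0, 0, 0, -0.1, 0.058, 0, 0, 0.28, -0.25, -0.067, -0.11, 0.075, 0, 0, 0.28, -0.25, -0.067, -0.11, 0.075, 0, 0, 0.28, -0.25, -0.067, -0.11, 0.075, 0, 0, 0.28, -0.25, -0.067, -0.11, 0.075])

```text
clock: 53.48
position: [0.5295, 0.0457, 0.402]
ee_rot: [0.78, 0.626, 0.0, -0.0]
ft_force: [1.3, -1.4, 0.5]
grip_width: 0.877
grasp_force: 0.0
```

```bash
python3 - <<'E'
from h import *
st();go([.431,-.44,.40],1.35)
E
```

```text
[0.5295 0.0457 0.402 ] h 1.352 gw 0.877 gf 0.0 F [ 1.3 -1.4  0.5] T [-0.02 -0.05 -0.03] j7 -0.24
pos [0.5295 0.0457 0.402 ] head 1.352 -> [0.0002, -0.0005, 0.002] [-0.4955, 0.0093, 0.0017] rows>= 7.9
```

>>> move_arm(plan=[0, 0, 0, -0.493, 0.0093, 0, 0.075, 0, 0, 0, -0.493, 0.0093, 0, 0.075, 0, 0, 0, -0.493, 0.0093, 0, 0.075, 0, 0, 0, -0.493, 0.0093, 0, 0.075, 0, 0, 0, -0.493, 0.0093, 0, 0.075, 0, 0, 0, -0.493, 0.0093, 0, 0.075, 0, 0, 0, -0.493, 0.0093, 0, 0.075, 0, 0, 0, -0.493, 0.0093, 0, 0.075, 0, 0, 0, -0.493, 0.0093, 0, 0.075, 0, 0, 0, -0.493, 0.0093, 0, 0.075, 0, 0, 0, -0.493, 0.0093, 0, 0.075])

```text
clock: 54.85
position: [0.4334, -0.4341, 0.4019]
ee_rot: [0.779, 0.627, 0.0, -0.0]
ft_force: [0.7, -0.4, 0.3]
grip_width: 0.881
grasp_force: 0.0
```

```bash
python3 - <<'E'
from h import *
st();c=shot("wrist");lids(c)
go([.431,-.448,.183],1.35)
s=shot("scene");tips(s,"box_1",6)
E
```

```text
[ 0.4334 -0.4341  0.4019] h 1.355 gw 0.881 gf 0.0 F [ 0.7 -0.4  0.3] T [ 0.04 -0.01  0.05] j7 0.82
0.9 all [ 0.4278 -0.4536  0.0823  0.0494  1.3374] lid [ 0.4292 -0.4499  0.0755  0.0456  1.3375] [ 230  148   45   71 2981]
pos [ 0.4333 -0.4341  0.402 ] head 1.3548 -> [0.0005, -0.0006, 0.0048] [-0.0142, 0.0006, 0.219] rows>= 3.5
box_1 0.88 [ 4.289e-01 -4.540e-01 -1.000e-04]
box_1 0.75 [0.5814 0.2938 0.1018]
box_1 0.67 [0.5049 0.195  0.1072]
box_1 0.6 [0.5429 0.2454 0.1011]
box_1 0.5 [0.588  0.196  0.1055]
```

>>> move_arm(plan=[0, 0, 0.017, -0.0167, -0.0004, 0.06, 0.075, 0, 0, 0.017, -0.0167, -0.0004, 0.12, 0.075, 0, 0, 0.017, -0.0167, -0.0004, 0.18, 0.075, 0, 0, 0.017, -0.0167, -0.0004, 0.219, 0.075, 0, 0, 0.017, -0.0167, -0.0004, 0.219, 0.075, 0, 0, 0.017, -0.0167, -0.0004, 0.219, 0.0, 0, 0, 0.017, -0.0167, -0.0004, 0.219, 0.0, 0, 0, 0.017, -0.0167, -0.0004, 0.219, 0.0, 0, 0, 0.017, -0.0167, -0.0004, 0.219, 0.0, 0, 0, 0.017, -0.0167, -0.0004, 0.17, 0.0, 0, 0, 0.017, -0.0167, -0.0004, 0.11, 0.0, 0, 0, 0.017, -0.0167, -0.0004, 0.05, 0.0])

```text
clock: 56.55
position: [0.4278, -0.4517, 0.3549]
ee_rot: [0.785, 0.619, 0.0, 0.001]
ft_force: [1.9, 0.3, -0.5]
grip_width: 0.53
grasp_force: 62.3
```

>>> move_arm(plan=[0, 0, 0, 0, 0, -0.05, 0.0, 0, 0, 0, 0, 0, -0.05, 0.0])

```text
clock: 56.8
position: [0.4278, -0.4528, 0.407]
ee_rot: [0.785, 0.619, 0.001, 0.004]
ft_force: [-0.2, 0.3, -2.7]
grip_width: 0.524
grasp_force: 62.5
```

```bash
python3 - <<'E'
from h import *
held()
pocket(1,.40)
E
```

```text
[ 0.4278 -0.4528  0.407 ] h 1.335 gw 0.524 gf 62.5 F [-0.2  0.3 -2.7] T [0.09 0.05 0.06] j7 0.84
0.76 19067 x [-0.0261  0.0431] y [-0.022   0.0224] rows 166 334
tip 0.96 [1.000e-04 6.000e-04 1.826e-01]
pocket 1 [0.5014 0.2868]
pos [ 0.4281 -0.4515  0.4016] head 1.3352 -> [0.0002, -0.0007, -0.297] [0.735, -0.101, 0.0021] rows>= 11.9
```

>>> move_arm(plan=[0, 0, -0.021, 0.053, -0.0073, 0, 0.0, 0, 0, -0.042, 0.106, -0.0146, 0, 0.0, 0, 0, -0.063, 0.159, -0.0218, 0, 0.0, 0, 0, -0.085, 0.212, -0.029, 0, 0.0, 0, 0, -0.106, 0.265, -0.0364, 0, 0.0, 0, 0, -0.127, 0.318, -0.0437, 0, 0.0, 0, 0, -0.148, 0.371, -0.051, 0, 0.0, 0, 0, -0.17, 0.424, -0.0583, 0, 0.0, 0, 0, -0.191, 0.477, -0.0655, 0, 0.0, 0, 0, -0.212, 0.53, -0.0728, 0, 0.0, 0, 0, -0.255, 0.583, -0.08, 0, 0.0, 0, 0, -0.297, 0.62, -0.085, 0, 0.0])

```text
clock: 58.45
position: [0.4897, 0.1737, 0.4005]
ee_rot: [0.684, 0.73, -0.001, -0.0]
ft_force: [-0.0, -0.8, -1.2]
grip_width: 0.53
grasp_force: 62.3
```

```bash
python3 - <<'E'
from h import *
st();pocket(1,.34)
E
```

```text
[0.4897 0.1737 0.4005] h 1.636 gw 0.53 gf 62.3 F [-0.  -0.8 -1.2] T [-0.1  -0.04  0.03] j7 -0.27
pocket 1 [0.5014 0.2868]
pos [0.4897 0.1737 0.4005] head 1.6357 -> [-0.0019, 0.0011, 0.0036] [0.1122, 0.0192, 0.0604] rows>= 2.1
```

>>> move_arm(plan=[0, 0, 0.003, 0.04, 0.007, 0, 0.0, 0, 0, 0.003, 0.08, 0.014, 0, 0.0, 0, 0, 0.003, 0.11, 0.0192, 0.02, 0.0, 0, 0, 0.003, 0.11, 0.0192, 0.05, 0.0, 0, 0, 0.003, 0.11, 0.0192, 0.06, 0.0, 0, 0, 0.003, 0.11, 0.0192, 0.06, 0.0, 0, 0, 0.003, 0.11, 0.0192, 0.06, 0.0])

```text
clock: 59.32
position: [0.5032, 0.2815, 0.3429]
ee_rot: [0.686, 0.727, 0.001, 0.0]
ft_force: [-0.5, -0.4, -1.7]
grip_width: 0.525
grasp_force: 62.3
```

```bash
python3 - <<'E'
from h import *
held();pocket(1,.2935)
E
```

```text
[0.5032 0.2815 0.3429] h 1.628 gw 0.525 gf 62.3 F [-0.5 -0.4 -1.7] T [ 0.06 -0.01  0.02] j7 -0.32
tip 0.93 [ 0.0019 -0.      0.1858]
pocket 1 [0.5014 0.2868]
pos [0.503  0.2818 0.3428] head 1.6287 -> [0.001, -0.0011, -0.0035] [0.0051, -0.0014, 0.0493] rows>= 0.8
```

>>> move_arm(plan=[0, 0, -0.0035, 0.005, -0.0014, 0.0, 0.0, 0, 0, -0.0035, 0.005, -0.0014, 0.015, 0.0, 0, 0, -0.0035, 0.005, -0.0014, 0.03, 0.0, 0, 0, -0.0035, 0.005, -0.0014, 0.036, 0.0, 0, 0, -0.0035, 0.005, -0.0014, 0.036, 0.0])

```text
clock: 60.1
position: [0.501, 0.2866, 0.3052]
ee_rot: [0.685, 0.728, -0.001, 0.0]
ft_force: [-1.0, -0.0, -0.7]
grip_width: 0.527
grasp_force: 62.3
```

```bash
python3 - <<'E'
from h import *
held();pocket(1,.2935)
E
```

```text
[0.501  0.2866 0.3052] h 1.632 gw 0.527 gf 62.3 F [-1.  -0.  -0.7] T [0.02 0.01 0.04] j7 -0.31
0.59 19292 x [-0.0227  0.0449] y [-0.0221  0.0214] rows 165 336
tip 0.6 [ 0.0028 -0.002   0.188 ]
pocket 1 [0.5014 0.2868]
pos [0.5013 0.2868 0.3062] head 1.6323 -> [0.0006, -0.0002, 0.0001] [0.0, 0.0001, 0.0127] rows>= 0.2
```

Aligned. I'll lower it to just below rim height and check the force.

>>> move_arm(plan=[0, 0, 0, -0.0004, 0, 0.006, 0.0, 0, 0, 0, -0.0004, 0, 0.01, 0.0, 0, 0, 0, -0.0004, 0, 0.013, 0.0, 0, 0, 0, -0.0004, 0, 0.013, 0.0])

```text
clock: 60.75
position: [0.5011, 0.2864, 0.2926]
ee_rot: [0.685, 0.729, -0.0, 0.0]
ft_force: [0.7, -0.1, -2.1]
grip_width: 0.527
grasp_force: 62.3
```

```bash
python3 - <<'E'
from h import *
st()
E
```

```text
[0.5011 0.2864 0.2926] h 1.632 gw 0.527 gf 62.3 F [ 0.7 -0.1 -2.1] T [-0.06 -0.02 -0.03] j7 -0.3
```

>>> move_arm(plan=[0, 0, 0, 0, 0, 0.0015, 0.0, 0, 0, 0, 0, 0, 0.003, 0.0, 0, 0, 0, 0, 0, 0.003, 0.0, 0, 0, 0, 0, 0, 0.003, 0.058, 0, 0, 0, 0, 0, 0.003, 0.058, 0, 0, 0, 0, 0, 0.003, 0.058, 0, 0, 0, 0, 0, -0.05, 0.058, 0, 0, 0, 0, 0, -0.1, 0.058, 0, 0, 0, -0.03, 0.04, -0.15, 0.058, 0, 0, 0, -0.03, 0.04, -0.2, 0.058, 0, 0, 0, -0.03, 0.04, -0.2, 0.058, 0, 0, 0, -0.03, 0.04, -0.2, 0.058])

```text
clock: 62.25
position: [0.5428, 0.2591, 0.4923]
ee_rot: [0.685, 0.729, -0.0, -0.0]
ft_force: [0.1, -0.1, 0.5]
grip_width: 0.679
grasp_force: 0.0
```

```bash
python3 - <<'E'
from h import *
st()
for n in ("wrist","scene","side"):
    c=shot(n,f"end_{n}.png");print(n)
    for l in ("box_1","knob_l","reagent","flask","wash_bottle","tray"): tips(c,l,6)
    if n=="wrist":
        g=cv2.cvtColor(c["color"],cv2.COLOR_RGB2GRAY)
        for d in manip.silhouettes(c,"box_1")[:5]: print(round(d["conf"],2),rect(c,d["pixels"],.147))
for k in (1,2,3,4): pocket(k,.5)
E
```

```text
[0.5428 0.2591 0.4923] h 1.633 gw 0.679 gf 0.0 F [ 0.1 -0.1  0.5] T [-0.03 -0.01  0.04] j7 -0.28
wrist
box_1 0.75 [0.5    0.2901 0.1058]
box_1 0.64 [0.5783 0.2908 0.1066]
box_1 0.62 [0.5883 0.2015 0.1069]
box_1 0.56 [0.5058 0.1902 0.1061]
knob_l 0.96 [0.5337 0.3859 0.1357]
knob_l 0.82 [0.5538 0.0969 0.1395]
flask 0.26 [0.5396 0.3302 0.12  ]
tray 0.71 [0.5401 0.2439 0.0992]
0.96 [0.5024 0.2884 0.0743 0.0472 1.6345]
0.91 [0.508  0.1978 0.0803 0.047  1.6215]
0.86 [0.5848 0.2027 0.0804 0.0492 1.6333]
0.59 [0.5789 0.2932 0.0743 0.0474 1.6277]
0.3 [0.539  0.2424 0.3294 0.194  1.6307]
scene
box_1 0.75 [0.5804 0.2946 0.1052]
box_1 0.65 [0.5353 0.3913 0.1363]
box_1 0.6 [0.5081 0.1946 0.1041]
box_1 0.58 [0.5868 0.1974 0.1057]
box_1 0.45 [0.4995 0.285  0.1047]
box_1 0.38 [0.5477 0.2402 0.0971]
knob_l 0.64 [0.5335 0.3873 0.1371]
knob_l 0.58 [0.5544 0.0965 0.1379]
reagent 0.89 [ 5.134e-01 -5.394e-01  4.000e-04]
flask 0.87 [0.7863 0.0195 0.002 ]
flask 0.49 [0.5794 0.2926 0.1098]
flask 0.21 [0.5812 0.2934 0.1043]
wash_bottle 0.7 [0.4137 0.5401 0.0007]
tray 0.58 [0.5442 0.2412 0.0993]
side
box_1 0.6
[... 170 characters left out ...]
39 [0.5394 0.3874 0.135 ]
reagent 0.94 [ 0.5115 -0.5439  0.0037]
flask 0.75 [ 0.7803  0.0201 -0.0018]
wash_bottle 0.7 [0.4234 0.5369 0.0023]
wash_bottle 0.19 [0.587  0.1961 0.1105]
pocket 1 [0.5014 0.2868]
pos [0.5429 0.2589 0.4929] head 1.6326 -> [0.0001, 0.0001, 0.0004] [0.0303, -0.0397, -0.0071] rows>= 0.8
pocket 2 [0.5803 0.2916]
pos [0.5429 0.2589 0.4929] head 1.6326 -> [0.0001, 0.0001, 0.0004] [0.0303, 0.0393, -0.0071] rows>= 0.8
pocket 3 [0.5073 0.191 ]
pos [0.5429 0.2589 0.4929] head 1.6326 -> [0.0001, 0.0001, 0.0004] [-0.0657, -0.0397, -0.0071] rows>= 1.2
pocket 4 [0.5862 0.1958]
pos [0.5429 0.2589 0.4929] head 1.6326 -> [0.0001, 0.0001, 0.0004] [-0.0657, 0.0393, -0.0071] rows>= 1.2
```

All four boxes sit in their pockets at floor height and agree with each other to within a millimetre. The knobs are home and the bystanders are standing. Handing in.

```bash
python3 -c "
from workcell import manip
print(manip.hand_in())"
```

```text
the job is handed in; nothing more can be done
None
```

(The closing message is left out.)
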